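Fit the green filter into the microscope's filter slide

ROBOT

A 6-joint arm with a two-finger parallel gripper is mounted at the origin on the work surface. World frame = base frame: x ahead of the robot, y to its left, z up, the work surface at z = 0. Lengths are in m, angles in rad, forces in N, time in s.
With the tool pointing down it reaches from about 0.3 to 0.775 m from the base axis. Payload 14.6 kg.
Tool frame: the origin (TCP) lies at the very end of the fingers, on their centre line; the grasp point (between the pads) lies 19 mm behind it; z points along the fingers, y is the direction in which the jaws open and shut (so a half turn about z gives the same grasp; the last joint's range is limited). The gripper opens to 94 mm and grips with 3 to 60 N. Pads are 16 mm wide; open, the fingers measure 119 mm over their backs; the gripper's body (75 mm by 177 mm) begins 78 mm behind the grasp point.
Start: joints at [-1.228, 0.3, 1.521, -0, 1.321, -0.067], TCP at [0.219, -0.504, 0.205] pointing down, gripper open.
Joint ranges: [-3.03, 3.03], [-0.79, 2.21], [0.23, 2.52], [-1.04, 4.18], [0, 3.07], [-2.55, 2.55]. Speed limits (rad/s): [2.22, 2.22, 2.57, 3.14, 3.14, 3.14].

INTERFACE

Orientations are given as [roll, pitch, yaw] about the fixed x, y, z axes, in that order (R = Rz(yaw) Ry(pitch) Rx(roll)).
In Python, from station import ctrl, eyes gives the robot as it stands.
- The arm moves only by the tool jog_arm, never from a script. Its argument "moves" is a list of rows, each a list of 3 entries, a list of its own where there are three numbers: the shift along the world's x, y, z in mm, then the turn, a rotation vector about the world's x, y, z in units of 5 degrees (1.0 is 5 degrees), then the finger opening in mm, from 0 to 94. In form: [[[tx, ty, tz], [wx, wy, wz], jaw], ...]. A call has 1 to 5 rows; each row is the pose to reach, as a shift and turn from the pose commanded when the call began; what a row does not reach only later rows make up. A row lasts 1/12 s, in which the tool goes at most 41.7 mm and 7.16 degrees, less where a joint would pass 70% of its speed; a pose out of reach is approached as far as the arm can. A call with a gripper value outside its range is refused whole. The fingers move at their own pace and stop on an object; "squeeze" is the grip in N (left out, the last holds). Time passes only in rows, so rows that repeat a pose let the fingers close. It gives the time, the measured TCP pose, the force and the opening at its end, in the units of the state.
- ctrl.get_obs(): the state, without advancing time (a new reading comes with each control period).
- eyes.camera(name): name is "side" or "top"; returns a dict with "frame" (400x640x3 uint8, red, green, blue), "vertical_fov" (degrees; the focal length in pixels is half the picture's height over the tangent of half this angle, whatever the lens; pixels are square), "cx", "cy" (the principal point, pixels), "eye" and "attitude" of the camera in the world. Camera axes: x right, y down, z forward; pixel columns grow to the right and rows downward; lengths in m; the calibration is good to about 2 mm. A picture is of the moment at which its call begins. There is no depth.
- ctrl.hand_in(): hands the job in, once; it reports no verdict.
The state is a dict: "time_s": time; "qpos": joint angles; "joint_vel": joint speeds; "tau": joint torques, N m; "ee_pos": TCP position; "eef_rot": TCP orientation; "force": force on the tool from outside, world axes, zero at the start; "moment": the same for the moment, N m; "grip_width": finger opening in m.
Only numpy, scipy, OpenCV 4.12 (cv2) and the standard library are available. Lean on these libraries where they do the work, as an engineer would, in place of code of your own. Each camera call takes 0.05 s, during which the arm holds its last target.

TASK

Fit the green filter to the stereo microscope: pull the sprung filter slide out of the base until it reaches its stop and its catch holds it open by itself, then slip the filter's edge under the retaining lip of the round seat and lay it down flat. Let go of the filter, then push the slide fully home again. Do not drag the microscope across the bench and leave the flask, the bottle and the dishes where they are.

Things in the scene. Friction and masses are not known exactly. Their poses are not given: they have to be found in the camera images.
- microscope: White stereo microscope, 7 kg, loose on four rubber feet: a pull above about 30 N drags it. Origin: centre of the base's underside. Its -x side is the front (eyepieces); the filter slide leaves through its -y side (face at y -110 mm), along -y. Base 280 (x) by 220 (y) by 88 mm high; steel column at x +112 mm; head, 100 mm wide, over the base's middle from 200 mm up.
- filter_slide (a joint): Travel of the filter slide in m: 0 home, 0.165 right out at its stop. A spring pulls it shut (2 N at home, 4 N right out). Over the last 19 mm it rides over a catch (8 to 12 N more, then easing off), which holds it open, reading 0.163 to 0.165; let go sooner, it springs shut. A push of 5 to 10 N on the knob frees the catch; the spring then helps it home.
- knob_grip (a point): Middle of the level stem (14 mm thick, 34 mm long) of the slide's pull knob, 58 mm above the bench; moves with the slide; axes as the microscope's. On its +y side, 17 mm off, the grey front panel (150 mm wide, top 20 mm above this point); on its -y side, from 17.5 to 27.5 mm off, the round black knob head, 30 mm in diameter.
- cell (a point): Centre of the floor of the round seat (counterbore) in the slide, moving with it; axes as the microscope's. Seat 83 mm in diameter, 6 mm deep, 50 mm light opening in its floor, floor 42 mm above the bench. Slide home: hidden in the base; right out: 13 mm clear of the base. The slide's flat top reaches 65 mm either way in x.
- filter_center (a point): Centre of the green filter, half-way up its 6 mm thickness. Disc 80 mm in diameter, green glass in a black ring mount, 100 g, lying flat on a blue pad 4 mm thick and 130 mm square. z is its upward normal; its -x points to the finger tab.
- tab_grip (a point): Point to grip on the filter's upright black finger tab, 12 mm above the disc's upper face; same axes as the filter. The tab is 8 mm thick (along the filter's x), 24 mm wide (along y) and stands 22 mm above the disc; its middle is 34 mm from the disc's centre, on the filter's -x side.
- flask: Clear culture flask with a blue cap lying on the bench, 150 by 85 by 36 mm; bystander. Origin: middle of its underside.
- bottle: Amber bottle with a white cap, 66 mm in diameter, 150 mm high; bystander. Origin: centre of its underside.
- dishes: Stack of three clear culture dishes, 91 mm in diameter, 47 mm high; bystander. Origin: centre of its underside.
- lip (a point): Middle of the lower inner edge of the dark steel retaining lip on the seat's +x side, 33.5 mm from the seat's centre and 9.5 mm above its floor; moves with the slide; axes as the microscope's. The lip is 40 mm wide (y) and 3 mm thick; behind its edge 8 mm of the seat lie under it.
Not all that is in view belongs to the job. Of the things that look like the part that bears filter_center, take the one that is nearest to the robot's base at the start.

How it is judged:
By the outcome, as a careful person would: the job done as asked, in the order asked, and still so for the second after the job is handed in, with the robot touching nothing.
It also fails if it takes over 70 s, if anything falls off the work surface, if the arm or the gripper's body presses on something with over 40 N, if the wrist force passes 120 N, or if a joint passes its speed limit or range.

## Working session

There is one attempt and no reset: what is moved stays moved. The work goes in short steps, Python scripts to look and compute and a tool call to move; the robot and the scene stay as the last step left them, time stands still between calls to the robot, and variables do not carry over. Pictures are saved under pics/ and viewed, and the job is handed in when it is done.

Besides the shell and the picture viewer there is one more tool, called after "Call:" as a command line: name --argument value ..., lists and objects as JSON in quotes. jog_arm: Moves the arm, as the interface text tells. Its arguments: {"type":"object","properties":{"moves":{"type":"array","items":{"type":"array"}},"squeeze":{"type":"number"}},"required":["moves"]}

```bash
ls; mkdir -p pics; python3 - <<'E'
from station import ctrl, eyes
import cv2, numpy as np
o=ctrl.get_obs()
for k,v in o.items(): print(k,np.round(v,4) )
for n in ["side","top"]:
    c=eyes.camera(n)
    print(n,c["vertical_fov"],c["cx"],c["cy"],np.round(c["eye"],4),np.round(c["attitude"],4).tolist(), [k for k in c])
    cv2.imwrite(f"pics/{n}0.png",c["frame"][:,:,::-1])
E
```

```text
pics
time_s 0.0
qpos [-1.2276  0.3005  1.5216 -0.      1.3207 -0.0666]
joint_vel [-0.0004 -0.0014 -0.0011 -0.0005  0.001  -0.0002]
tau [ 1.00000e-04 -5.31811e+01 -3.52736e+01  7.08000e-02  2.43000e-02
 -1.00000e-04]
ee_pos [ 0.219  -0.5042  0.2049]
eef_rot [-3.1404e+00 -1.0000e-04  4.0980e-01]
force [-0.5862 -0.3855 -0.6807]
moment [ 0.0047 -0.0511  0.0057]
grip_width 0.0941
side 49.170542885285315 318.7708539127239 202.1355268133272 [-0.0014  0.6651  0.7574] [-2.2282, 0.0019, -2.4745] ['frame', 'vertical_fov', 'cx', 'cy', 'eye', 'attitude']
top 45.71118847410244 317.2259541520451 200.91572984454004 [ 0.3246 -0.0521  1.4628] [-2.9988, -0.002, -1.5504] ['frame', 'vertical_fov', 'cx', 'cy', 'eye', 'attitude']
```

View pics/side0.png

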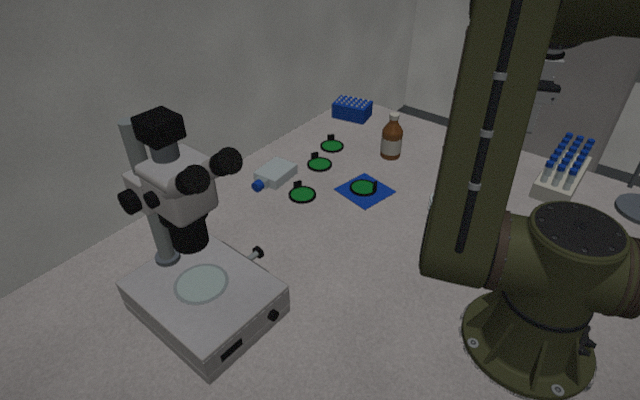

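View pics/top0.png

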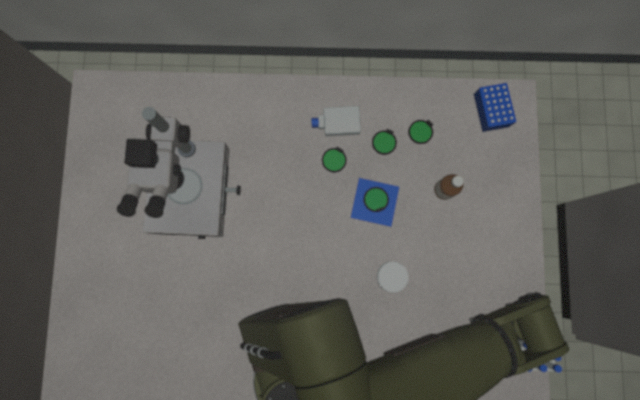

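The four green discs in the top view are at (376,199) on the blue pad, (334,159), (384,142) and (421,131). The one on the pad fits the description, so I'll measure and confirm with an enlarged crop.

```bash
cat > h.py <<'E'
import numpy as np, cv2
from scipy.spatial.transform import Rotation as R
from station import ctrl, eyes
def cam(n):
    c=eyes.camera(n); c["R"]=R.from_euler("xyz",c["attitude"]).as_matrix(); c["f"]=200/np.tan(np.radians(c["vertical_fov"])/2); return c
def proj(c,P):
    p=(np.atleast_2d(P)-c["eye"])@c["R"]; return p[:,:2]/p[:,2:]*c["f"]+[c["cx"],c["cy"]]
def onz(c,uv,z):
    uv=np.atleast_2d(uv); d=np.c_[(uv-[c["cx"],c["cy"]])/c["f"],np.ones(len(uv))]@c["R"].T
    return c["eye"]+d*((z-c["eye"][2])/d[:,2])[:,None]
def crop(c,x0,y0,w,h,s,name,pts=None):
    im=np.ascontiguousarray(c["frame"][:,:,::-1]); im=cv2.resize(im[y0:y0+h,x0:x0+w],None,fx=s,fy=s,interpolation=cv2.INTER_CUBIC)
    if pts is not None:
        for p,col in pts:
            q=[((a-x0+.5)*s,(b-y0+.5)*s) for a,b in p]
            cv2.polylines(im,[np.int32(q)],False,col,1) if len(q)>1 else cv2.drawMarker(im,tuple(np.int32(q[0])),col,0,8)
    cv2.imwrite("pics/"+name+".png",im)
E
python3 - <<'E'
from h import *
c=cam("top"); s=cam("side")
np.save("x.npy",0)
for uv in [(376,199),(334,159),(384,142),(421,131)]:
    p=onz(c,uv,.007)[0]; print(uv,p.round(3),np.hypot(*p[:2]).round(3),proj(s,p).round(1))
crop(c,340,170,70,65,11,"c_pad"); crop(c,110,90,150,150,4,"c_mic"); 
crop(s,320,165,90,60,8,"s_pad"); crop(s,100,90,200,290,2,"s_mic"); 
g=cv2.cvtColor(c["frame"],cv2.COLOR_RGB2HSV)
m=cv2.inRange(g,(100,150,60),(125,255,255))
n,l,st,ce=cv2.connectedComponentsWithStats(m)
for i in range(1,n):
    if st[i,4]>50: print("blue",st[i],ce[i])
m=cv2.inRange(g,(50,120,40),(85,255,255))
n,l,st,ce=cv2.connectedComponentsWithStats(m)
for i in range(1,n):
    if st[i,4]>50: print("green",st[i],ce[i], onz(c,ce[i],.01).round(4))
g=cv2.cvtColor(s["frame"],cv2.COLOR_RGB2HSV)
m=cv2.inRange(g,(50,120,40),(85,255,255))
n,l,st,ce=cv2.connectedComponentsWithStats(m)
for i in range(1,n):
    if st[i,4]>50: print("green s",st[i],ce[i], onz(s,ce[i],.01).round(4))
E
```

```text
(376, 199) [ 0.544 -0.233  0.007] 0.591 [[362.6 187.3]]
(334, 159) [ 0.668 -0.101  0.007] 0.675 [[301.2 192.9]]
(384, 142) [ 0.726 -0.258  0.007] 0.77 [[319.  163.1]]
(421, 131) [ 0.764 -0.375  0.007] 0.851 [[331.5 144.6]]
blue [476  85  39  43 696] [494.98563218 107.30316092]
blue [352 180  46  45 930] [373.97526882 203.56989247]
green [410 122  21  20 334] [420.20658683 131.47904192] [[ 0.7619 -0.3717  0.01  ]]
green [374 132  21  21 336] [383.9375     142.07142857] [[ 0.7251 -0.257   0.01  ]]
green [324 150  21  20 329] [333.77507599 159.68389058] [[ 0.665  -0.0999  0.01  ]]
green [365 189  22  21 349] [375.66762178 198.67048711] [[ 0.5442 -0.2315  0.01  ]]
green s [322 140  20  11 171] [331.49122807 145.16959064] [[ 0.7591 -0.3675  0.01  ]]
green s [309 158  22  12 207] [319.17391304 163.38164251] [[ 0.7217 -0.2528  0.01  ]]
green s [351 180  23  14 253] [362.48616601 186.54150198] [[ 0.5441 -0.2324  0.01  ]]
green s [290 187  24  14 270] [301.8962963  193.58518519] [[ 0.6617 -0.0962  0.01  ]]
```

View pics/c_pad.png

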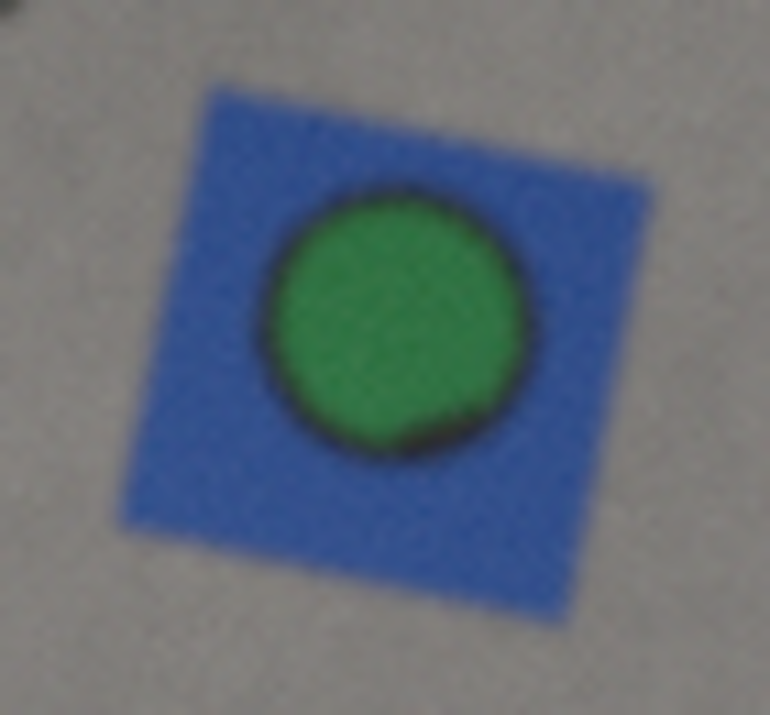

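View pics/s_pad.png

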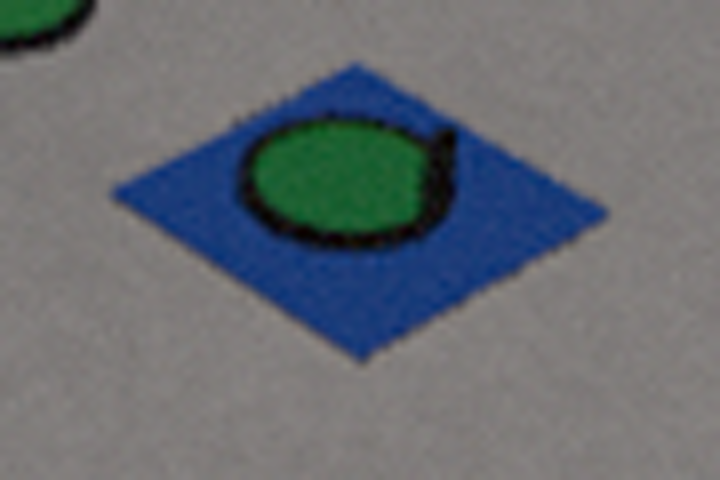

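View pics/c_mic.png

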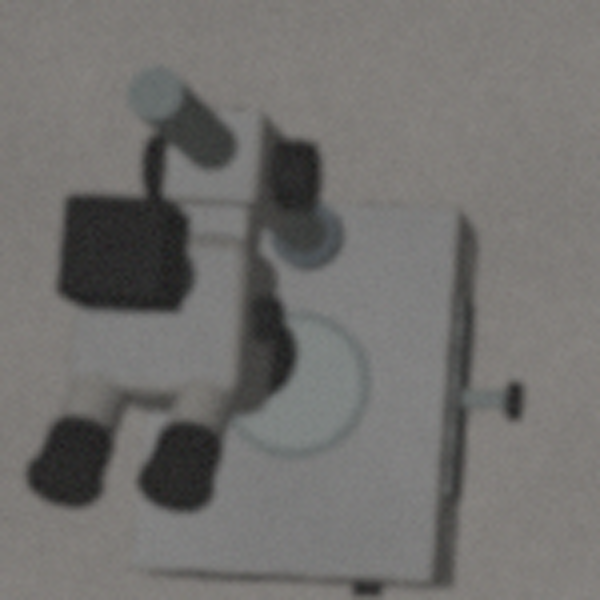

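View pics/s_mic.png

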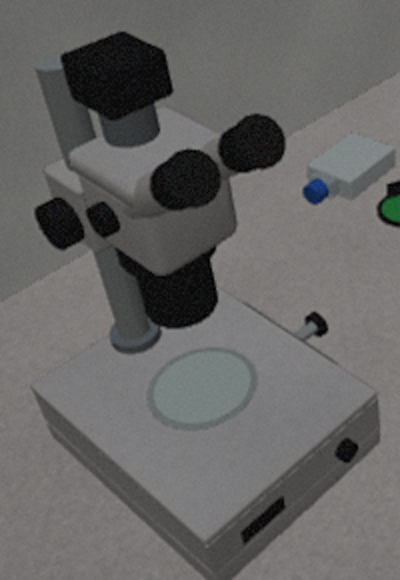

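The top crop shows the filter on the pad with its centre at about (376,199). Its dark tab is at about (380,210), on the robot side. The microscope's knob points right, to about (238,190). Next I'll fit the poses.

```bash
cat > fit.py <<'E'
from h import *
from scipy.optimize import least_squares
c=cam("top"); s=cam("side")
def T(p,P): 
    a=p[2]; M=np.array([[np.cos(a),-np.sin(a),0],[np.sin(a),np.cos(a),0],[0,0,1]]); return np.atleast_2d(P)@M.T+[p[0],p[1],p[3] if len(p)>3 else 0]
t=lambda x,y:((x-2)/4+110,(y-2)/4+90)
q=lambda x,y:((x-1)/2+100,(y-1)/2+90)
top=[((.14,-.11,.088),t(460,208)),((-.14,-.11,.088),t(435,580)),((-.14,.11,.088),t(137,570))]
side=[((.14,.11,.088),q(32,388)),((-.14,.11,.088),q(208,543)),((-.14,-.11,.088),q(378,398))]
def res(p,which=3):
    r=[]
    if which&1: r+=[proj(c,T(p,[a for a,_ in top]))-[b for _,b in top]]
    if which&2: r+=[proj(s,T(p,[a for a,_ in side]))-[b for _,b in side]]
    return np.concatenate(r).ravel()
for w in (1,2,3):
    f=least_squares(res,[.5,.35,0],args=(w,)); print(w,f.x.round(4),np.degrees(f.x[2]).round(2),f.fun.round(1))
p=f.x
print("knob head top", onz(c,t(514,401),.058), "side",onz(s,q(317,324),.058))
for P in (onz(c,t(514,401),.058)[0],onz(s,q(317,324),.058)[0]):
    d=P-[p[0],p[1],0]; a=p[2]; print("in mic", np.array([np.cos(a)*d[0]+np.sin(a)*d[1],-np.sin(a)*d[0]+np.cos(a)*d[1]]).round(4))
def box(p,z=.088): return [(.14,.11,z),(-.14,.11,z),(-.14,-.11,z),(.14,-.11,z),(.14,.11,z)]
def seg(c):
    th=np.linspace(0,2*np.pi,40)
    L=[(proj(c,T(p,box(p))),(0,0,255)),(proj(c,T(p,box(p,0))),(0,255,0))]
    L+=[(proj(c,T(p,[(0,-.12,.058),(0,-.17,.058)])),(255,0,255))]
    return L
crop(c,110,90,150,150,5,"o_mic_t",seg(c)); crop(s,100,200,200,190,3,"o_mic_s",seg(s))
E
python3 fit.py
```

```text
1 [ 0.5587  0.3403 -0.0136] -0.78 [ 0.3 -0.6  0.5  0.3 -0.8  0.2]
2 [ 0.5526  0.3433 -0.0267] -1.53 [-0.7 -0.6 -1.   1.5  1.9 -2.1]
3 [ 0.5554  0.3423 -0.0191] -1.1 [-0.2  0.7 -0.5  1.6 -1.8  1.1 -1.2 -1.  -0.8  0.   1.2 -3.6]
knob head top [[0.55550475 0.18757477 0.058     ]] side [[0.55521232 0.18487356 0.058     ]]
in mic [ 0.0031 -0.1547]
in mic [ 0.0029 -0.1574]
```

View pics/o_mic_t.png

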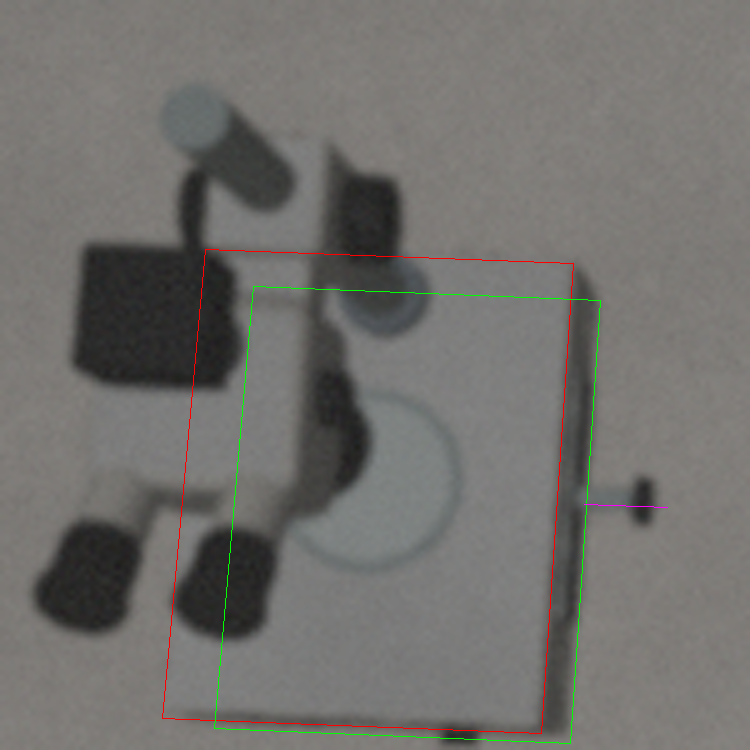

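View pics/o_mic_s.png

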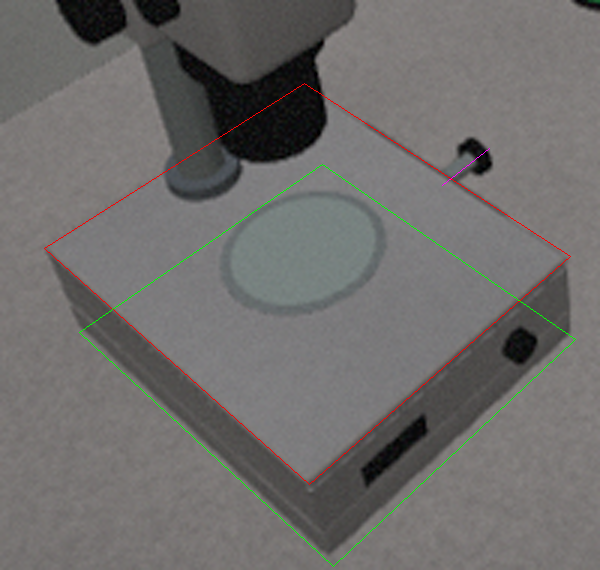

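The side and top fits agree to about 3 mm, and the top fit alone is consistent with the knob. Now I'll find the filter's yaw by matching a dark and green silhouette.

```bash
cat > filt.py <<'E'
from h import *
from scipy.optimize import minimize
def hull(c,P,m,S):
    q=(proj(c,P)+.5)*S; h=cv2.convexHull(np.float32(q)).astype(np.int32); cv2.fillConvexPoly(m,h,255)
th=np.linspace(0,2*np.pi,60)
def parts(x,y,a,zc=.007):
    M=np.array([[np.cos(a),-np.sin(a),0],[np.sin(a),np.cos(a),0],[0,0,1]])
    d=np.concatenate([np.c_[.04*np.cos(th),.04*np.sin(th),0*th+h] for h in (-.003,.003)])
    g=np.c_[.034*np.cos(th),.034*np.sin(th),0*th+.003]
    t=np.array([(i,j,k) for i in (-.038,-.030) for j in (-.012,.012) for k in (.003,.025)])
    return [v@M.T+[x,y,zc] for v in (d,t,g)]
def render(c,p,S=4):
    d,t,g=parts(*p); z=lambda:np.zeros((400*S,640*S),np.uint8)
    A,B,G=z(),z(),z(); hull(c,d,A,S); hull(c,t,B,S); hull(c,g,G,S)
    G[B>0]=0; A|=B
    f=lambda m:cv2.resize(m,(640,400),interpolation=cv2.INTER_AREA).astype(float)/255
    return f(A),f(G)
if __name__=="__main__":
    cs=[cam("top"),cam("side")]
    tg=[]
    for c in cs:
        fr=cv2.GaussianBlur(c["frame"],(0,0),.5).astype(float); hsv=cv2.cvtColor(c["frame"],cv2.COLOR_RGB2HSV)
        r,g,b=[fr[...,i] for i in range(3)]
        G=np.clip((g-np.maximum(r,b)-5)/40,0,1)
        D=np.clip(1-fr.max(2)/ (70),0,1)*2; D=np.clip(D,0,1)
        tg.append((np.clip(G+D,0,1),G))
    def cost(p,k):
        s=0
        for i,c in enumerate(cs):
            if k>>i&1:
                u=proj(c,[.544,-.232,.01])[0].astype(int); sl=(slice(u[1]-22,u[1]+22),slice(u[0]-25,u[0]+25))
                A,G=render(c,p); s+=((A-tg[i][0])[sl]**2).sum()+((G-tg[i][1])[sl]**2).sum()
        return s
    for k in (1,2,3):
        best=min((cost((.544,-.232,a),k),a) for a in np.radians(np.arange(-60,90,10)))
        r=minimize(cost,[.544,-.232,best[1]],args=(k,),method="Nelder-Mead",options=dict(initial_simplex=[[.544,-.232,best[1]],[.547,-.232,best[1]],[.544,-.229,best[1]],[.544,-.232,best[1]+.2]],xatol=1e-4,fatol=.01))
        print(k,best,r.x.round(4),np.degrees(r.x[2]).round(1),round(r.fun,1))
    p=r.x
    for c,n in zip(cs,"ts"):
        u=proj(c,[p[0],p[1],.01])[0].astype(int); d,t,g=parts(*p)
        L=[(proj(c,d[:60]),(0,0,255)),(proj(c,d[60:]),(255,255,0)),(proj(c,t[[0,1,3,2,6,7,5,4]]),(255,0,255))]
        crop(c,u[0]-30,u[1]-25,60,50,10,"o_f_"+n,L)
E
python3 filt.py
```

```text
1 (np.float64(147.8505342627247), np.float64(0.5235987755982988)) [ 0.5426 -0.2317  0.3548] 20.3 144.6
2 (np.float64(38.99056035159162), np.float64(0.3490658503988659)) [ 0.5433 -0.2339  0.2878] 16.5 29.5
3 (np.float64(188.43541218448166), np.float64(0.3490658503988659)) [ 0.5433 -0.2324  0.3461] 19.8 178.0
```

```bash
python3 -c "
import cv2,numpy as np
cv2.imwrite('pics/of.png',np.vstack([cv2.imread('pics/o_f_t.png'),cv2.imread('pics/o_f_s.png')])[:, :][:, :600] if 0 else cv2.resize(np.hstack([cv2.imread('pics/o_f_t.png'),cv2.imread('pics/o_f_s.png')]),(800,333)))"
```

```text
(no output)
```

View pics/of.png

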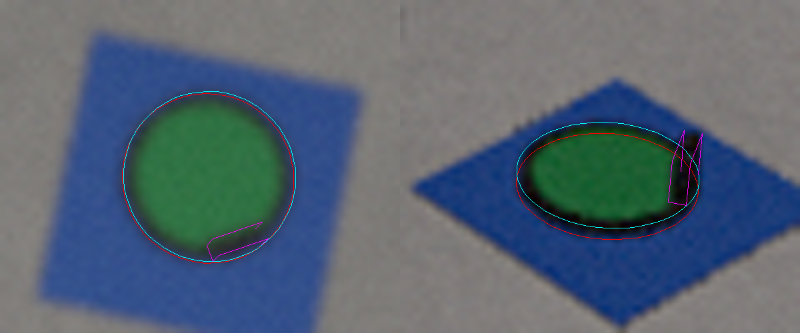

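The overlay confirms the filter: its tab is at about (380,209) in the top view, with yaw near 19°. Next I'll check clearance around the microscope's focus knob, then go to the slide knob first.

```bash
python3 - <<'E'
from h import *
c=cam("top");s=cam("side")
for z in (.2,.25,.3): print(z,"focus right end",onz(c,(190,133),z).round(3),"head lowerright corner",onz(c,(110+250/4,90+340/4),z).round(3))
print("bottle top",onz(c,(455,183),.15).round(3),"flask",onz(c,(340,121),.03).round(3),"dishes",onz(c,(393,277),.047).round(3))
E
```

```text
0.2 focus right end [[0.687 0.302 0.2  ]] head lowerright corner [[0.569 0.342 0.2  ]]
0.25 focus right end [[0.673 0.288 0.25 ]] head lowerright corner [[0.559 0.327 0.25 ]]
0.3 focus right end [[0.658 0.274 0.3  ]] head lowerright corner [[0.55  0.311 0.3  ]]
bottle top [[ 0.572 -0.437  0.15 ]] flask [[ 0.784 -0.117  0.03 ]] dishes [[ 0.306 -0.279  0.047]]
```

Call:
jog_arm --moves '[[[25, 35, 0], [0, 0, 1.4], 94], [[50, 70, 0], [0, 0, 2.8], 94], [[75, 105, 0], [0, 0, 4.2], 94], [[100, 140, 0], [0, 0, 5.6], 94], [[125, 175, 0], [0, 0, 7.0], 94]]' --squeeze 5

```text
time_s: 0.92
ee_pos: [0.3409, -0.3332, 0.2056]
eef_rot: [3.141, 0.0, 1.026]
force: [0.6, 0.2, 0.5]
grip_width: 0.0941
```

Call:
jog_arm --moves '[[[18, 36, 0], [0, 0, 1.2], 94], [[36, 72, 0], [0, 0, 2.4], 94], [[54, 108, 0], [0, 0, 3.6], 94], [[72, 144, 0], [0, 0, 4.8], 94], [[90, 180, 0], [0, 0, 6.1], 94]]'

```text
time_s: 1.33
ee_pos: [0.4307, -0.153, 0.2057]
eef_rot: [3.141, 0.0, 1.558]
force: [0.6, 0.5, -0.2]
grip_width: 0.0939
```

Call:
jog_arm --moves '[[[18, 36, 0], [0, 0, 0], 94], [[36, 72, 0], [0, 0, 0], 94], [[54, 108, -10], [0, 0, 0], 94], [[72, 144, -20], [0, 0, 0], 94], [[90, 180, -30], [0, 0, 0], 94]]'

```text
time_s: 1.75
ee_pos: [0.5208, 0.0271, 0.1753]
eef_rot: [3.141, 0.0, 1.553]
force: [0.7, -1.1, 0.5]
grip_width: 0.0938
```

Call:
jog_arm --moves '[[[16, 30, -5], [0, 0, 0], 94], [[26, 60, -10], [0, 0, 0], 94], [[31, 90, -15], [0, 0, 0], 94], [[31, 115, -20], [0, 0, 0], 94], [[31, 115, -20], [0, 0, 0], 94]]'

```text
time_s: 2.17
ee_pos: [0.5506, 0.1437, 0.1541]
eef_rot: [-3.14, -0.0, 1.556]
force: [-0.6, -0.1, 0.5]
grip_width: 0.0939
```

Call:
jog_arm --moves '[[[3, 32, 0], [0, 0, 0], 94], [[5, 65, -5], [0, 0, 0], 94], [[5, 65, -30], [0, 0, 0], 94], [[5, 65, -50], [0, 0, 0], 94], [[5, 65, -50], [0, 0, 0], 94]]'

```text
time_s: 2.58
ee_pos: [0.5545, 0.2044, 0.1017]
eef_rot: [-3.136, 0.002, 1.554]
force: [-0.6, -0.1, -1.0]
grip_width: 0.094
```

```bash
python3 - <<'E'
from h import *
c=cam("top");s=cam("side"); o=ctrl.get_obs(); print(o["ee_pos"].round(4) if hasattr(o["ee_pos"],"round") else o["ee_pos"])
p=np.array(o["ee_pos"]); Rm=R.from_euler("xyz",o["eef_rot"]).as_matrix()
def L(c): 
    return [(proj(c,[p+Rm@np.array([x,y,0]) for x,y in ((-.008,.047),(.008,.047))]),(0,0,255)),(proj(c,[p+Rm@np.array([x,-y,0]) for x,y in ((-.008,.047),(.008,.047))]),(0,0,255)),(proj(c,[(.5557,.2085,.058)]),(255,0,255)),(proj(c,[(.5553,.186,.058)]),(0,255,255))]
crop(s,200,120,130,110,6,"a_s",L(s)); crop(c,180,130,110,110,5,"a_t",L(c))
E
```

```text
[0.5562 0.2045 0.1058]
```

View pics/a_s.png

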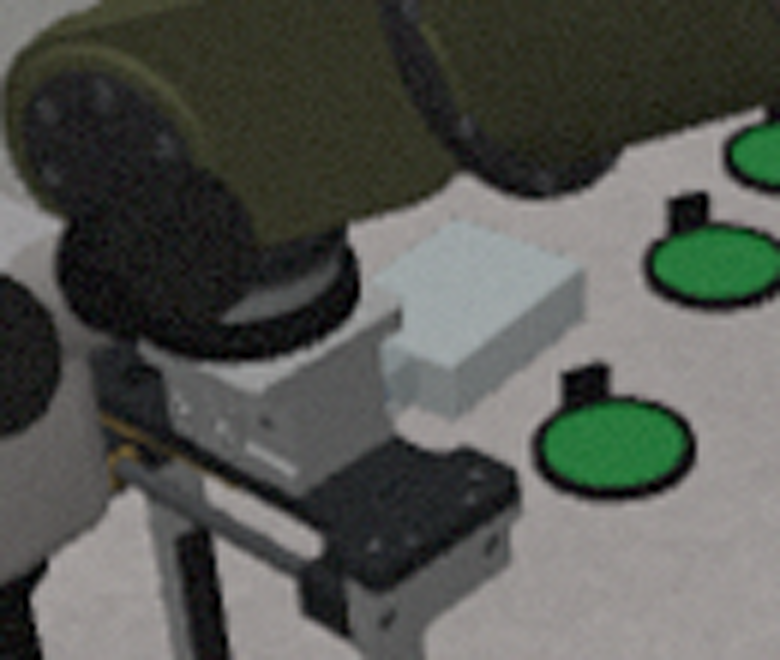

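View pics/a_t.png

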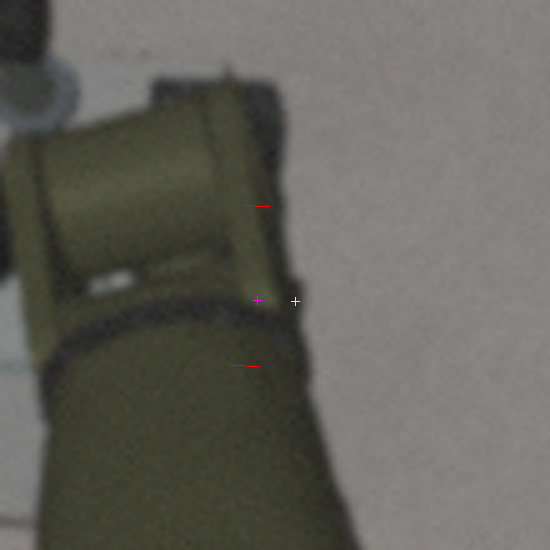

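```bash
python3 - <<'E'
from h import *
s=cam("side"); o=ctrl.get_obs(); print({k:np.round(v,3) for k,v in o.items()})
crop(s,100,60,240,200,3,"b_s")
E
```

```text
{'time_s': np.float64(2.733), 'qpos': array([ 0.291,  0.488,  1.499, -0.   ,  1.153,  0.309]), 'joint_vel': array([-0.001, -0.014, -0.01 , -0.   , -0.003, -0.   ]), 'tau': array([ 2.8200e-01, -5.8964e+01, -3.1383e+01,  7.1000e-02, -4.6000e-02,
       -9.0000e-03]), 'ee_pos': array([0.557, 0.205, 0.107]), 'eef_rot': array([ 3.14 , -0.   ,  1.552]), 'force': array([ 0.158, -0.025,  0.025]), 'moment': array([-0.002, -0.129, -0.014]), 'grip_width': np.float64(0.094)}
```

View pics/b_s.png

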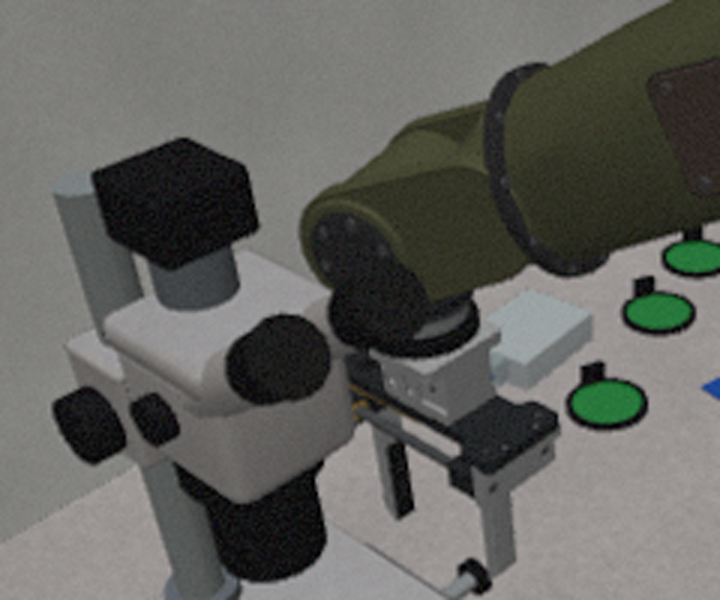

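```bash
python3 - <<'E'
from h import *
s=cam("side")["frame"]; a=cv2.imread("pics/side0.png")[:,:,::-1]
for nm,(x0,y0,w,h) in dict(basefront=(110,290,130,95),col=(115,110,60,80)).items():
    print(nm,cv2.phaseCorrelate(cv2.cvtColor(np.ascontiguousarray(a[y0:y0+h,x0:x0+w]),cv2.COLOR_RGB2GRAY).astype(np.float32),cv2.cvtColor(np.ascontiguousarray(s[y0:y0+h,x0:x0+w]),cv2.COLOR_RGB2GRAY).astype(np.float32)))
E
```

```text
basefront ((0.5508941895526789, 0.03498083313822775), 1.0222911815584441)
col ((-0.006317492083550036, -0.02464817825286758), 0.981803278128306)
```

```bash
cat > chk.py <<'E'
from h import *
def run():
    s=cam("side")["frame"]; a=cv2.imread("pics/side0.png")[:,:,::-1]
    for nm,(x0,y0,w,h) in dict(basefront=(110,290,130,95),col=(115,110,60,80),nearcorner=(190,340,60,45),disp=(210,300,80,60)).items():
        f=lambda i:cv2.cvtColor(np.ascontiguousarray(i[y0:y0+h,x0:x0+w]),cv2.COLOR_RGB2GRAY).astype(np.float32)
        W=np.eye(2,3,dtype=np.float32)
        try: cc,W=cv2.findTransformECC(f(a),f(s),W,cv2.MOTION_TRANSLATION,(3,100,1e-5)); print(nm,round(cc,4),W[:,2].round(2))
        except Exception as e: print(nm,"fail")
if __name__=="__main__": run()
E
python3 chk.py
```

```text
basefront 0.9995 [ 0.01 -0.  ]
col 0.9996 [0.02 0.01]
nearcorner 0.9997 [-0.    0.02]
disp 0.9997 [-0.    0.03]
```

Call:
jog_arm --moves '[[[0, 1, -12], [0, 0, 0], 94], [[0, 1, -24], [0, 0, 0], 94], [[0, 1, -36], [0, 0, 0], 94], [[-1, 1, -48], [0, 0, 0], 94], [[-1, 1, -48], [0, 0, 0], 94]]'

```text
time_s: 3.25
ee_pos: [0.5536, 0.2056, 0.054]
eef_rot: [-3.137, 0.001, 1.553]
force: [0.5, 0.5, -0.8]
grip_width: 0.0938
```

```bash
python3 - <<'E'
from h import *
s=cam("side"); o=ctrl.get_obs(); print(np.round(o["tau"],2),np.round(o["ee_pos"],4),np.round(o["force"],1))
crop(s,160,160,130,110,6,"d_s")
E
```

```text
[-1.000e-02 -6.095e+01 -2.966e+01  6.000e-02 -3.400e-01  1.000e-02] [0.5543 0.2058 0.0556] [ 1.2 -0.2  0.1]
```

View pics/d_s.png

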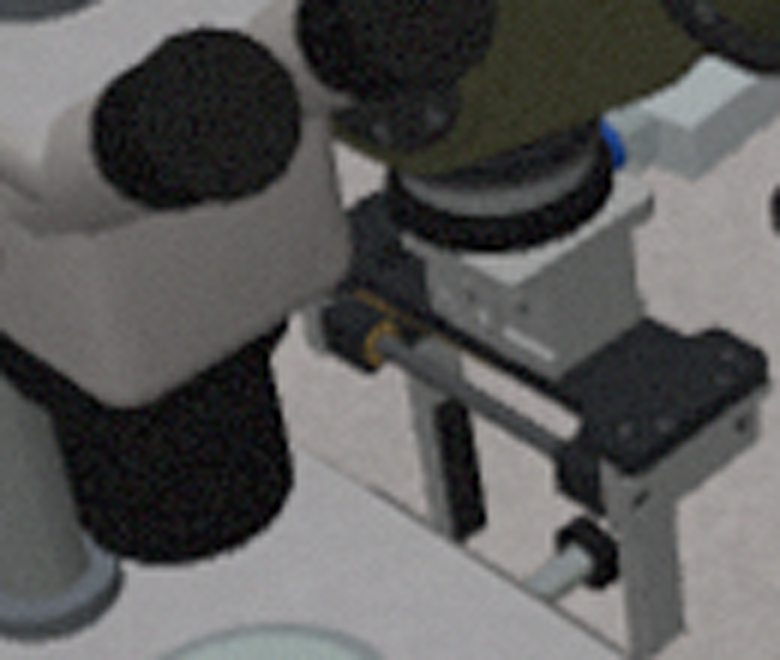

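The knob head at crop (587,555) sits between the open fingers, one on each side of the stem. I'll descend the rest of the way and close gently.

Call:
jog_arm --moves '[[[0, 1, -9], [0, 0, 0], 94], [[1, 1, -17], [0, 0, 0], 94], [[1, 1, -17], [0, 0, 0], 60], [[1, 1, -17], [0, 0, 0], 20], [[1, 1, -17], [0, 0, 0], 8]]' --squeeze 6

```text
time_s: 3.72
ee_pos: [0.5564, 0.2071, 0.0407]
eef_rot: [3.141, -0.0, 1.553]
force: [0.3, -0.3, 0.2]
grip_width: 0.0774
```

Call:
jog_arm --moves '[[[0, 0, 0], [0, 0, 0], 8], [[0, 0, 0], [0, 0, 0], 8], [[0, 0, 0], [0, 0, 0], 8], [[0, 0, 0], [0, 0, 0], 8], [[0, 0, 0], [0, 0, 0], 8]]'

```text
time_s: 4.13
ee_pos: [0.5562, 0.2071, 0.0406]
eef_rot: [3.141, -0.0, 1.553]
force: [0.9, -1.3, 0.2]
grip_width: 0.044
```

Call:
jog_arm --moves '[[[0, 0, 0], [0, 0, 0], 8], [[0, 0, 0], [0, 0, 0], 8], [[0, 0, 0], [0, 0, 0], 8], [[0, 0, 0], [0, 0, 0], 8], [[0, 0, 0], [0, 0, 0], 8]]'

```text
time_s: 4.55
ee_pos: [0.5557, 0.2071, 0.0403]
eef_rot: [-3.14, 0.0, 1.553]
force: [-1.1, -0.2, 3.8]
grip_width: 0.0135
```

Call:
jog_arm --moves '[[[0, 0, 0], [0, 0, 0], 8], [[0, 0, 0], [0, 0, 0], 8], [[0, 0, 0], [0, 0, 0], 8]]'

```text
time_s: 4.8
ee_pos: [0.5558, 0.2071, 0.0404]
eef_rot: [-3.141, 0.0, 1.553]
force: [-5.8, -0.1, 3.6]
grip_width: 0.0136
```

Call:
jog_arm --moves '[[[-1, -6, 0], [0, 0, 0], 8], [[-1, -14, 0], [0, 0, 0], 8], [[-1, -24, 0], [0, 0, 0], 8], [[-1, -34, 0], [0, 0, 0], 8], [[-1, -42, 0], [0, 0, 0], 8]]' --squeeze 12

```text
time_s: 5.22
ee_pos: [0.5548, 0.1642, 0.0404]
eef_rot: [-3.141, -0.0, 1.553]
force: [-4.0, 4.1, 2.3]
grip_width: 0.0136
```

```bash
python3 - <<'E'
from h import *
s=cam("side"); o=ctrl.get_obs(); print(np.round(o["ee_pos"],4),np.round(o["force"],1))
crop(s,160,160,150,120,5,"e_s")
E
python3 chk.py
```

```text
[0.5548 0.163  0.0404] [-4.   0.4  2.8]
basefront 0.9995 [0.02 0.  ]
col 0.9996 [ 0.01 -0.  ]
nearcorner 0.9997 [-0.    0.02]
disp 0.9997 [-0.01  0.02]
```

View pics/e_s.png

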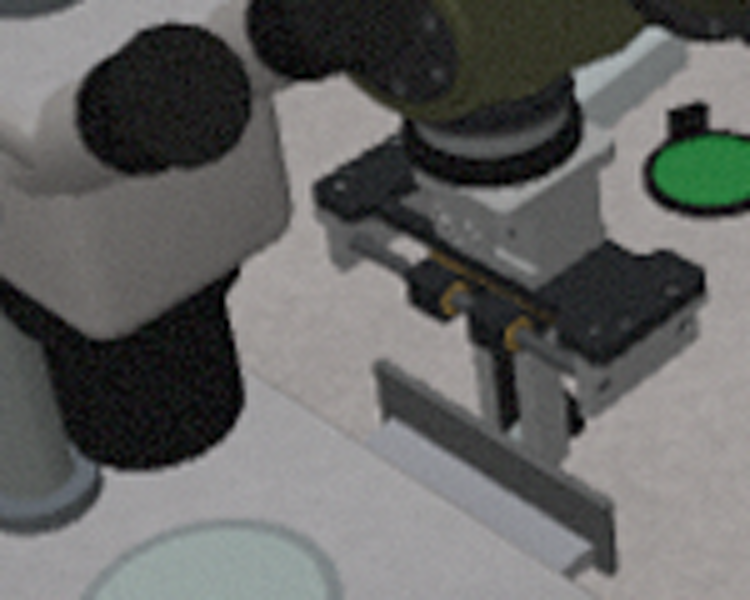

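The slide is following: its front panel runs from about crop (380,370) to (610,540), and the microscope has not moved. I'll keep pulling.

Call:
jog_arm --moves '[[[-1, -10, 0], [0, 0, 0], 8], [[-1, -21, 0], [0, 0, 0], 8], [[-1, -32, 0], [0, 0, 0], 8], [[-1, -43, 0], [0, 0, 0], 8], [[-1, -52, 0], [0, 0, 0], 8]]'

```text
time_s: 5.73
ee_pos: [0.5537, 0.1124, 0.0403]
eef_rot: [-3.14, -0.0, 1.553]
force: [-6.1, 5.1, 2.2]
grip_width: 0.0139
```

Call:
jog_arm --moves '[[[0, -10, 0], [0, 0, 0], 8], [[-1, -20, 0], [0, 0, 0], 8], [[-1, -30, 0], [0, 0, 0], 8], [[-1, -38, 0], [0, 0, 0], 8], [[-1, -44, 0], [0, 0, 0], 8]]'

```text
time_s: 6.15
ee_pos: [0.5527, 0.0684, 0.0404]
eef_rot: [-3.14, -0.0, 1.552]
force: [-5.0, 5.3, 2.0]
grip_width: 0.0135
```

Call:
jog_arm --moves '[[[0, -3, 0], [0, 0, 0], 8], [[0, -6, 0], [0, 0, 0], 8], [[0, -9, 0], [0, 0, 0], 8], [[0, -12, 0], [0, 0, 0], 8], [[0, -15, 0], [0, 0, 0], 8]]' --squeeze 20

```text
time_s: 6.57
ee_pos: [0.5524, 0.055, 0.0403]
eef_rot: [-3.14, -0.002, 1.553]
force: [-6.5, 12.4, 2.7]
grip_width: 0.0133
```

Call:
jog_arm --moves '[[[0, -2, 0], [0, 0, 0], 8], [[0, -4, 0], [0, 0, 0], 8], [[0, -6, 0], [0, 0, 0], 8], [[0, -7, 0], [0, 0, 0], 8], [[0, -8, 0], [0, 0, 0], 8]]'

```text
time_s: 6.98
ee_pos: [0.5522, 0.0461, 0.0403]
eef_rot: [-3.139, -0.001, 1.553]
force: [-7.4, 5.2, 4.2]
grip_width: 0.0129
```

Call:
jog_arm --moves '[[[0, -1, 0], [0, 0, 0], 8], [[0, -2, 0], [0, 0, 0], 8], [[0, -2, 0], [0, 0, 0], 8]]'

```text
time_s: 7.23
ee_pos: [0.5522, 0.0437, 0.0403]
eef_rot: [-3.139, 0.0, 1.553]
force: [-7.7, 1.0, 4.9]
grip_width: 0.0135
```

Call:
jog_arm --moves '[[[0, -1, 0], [0, 0, 0], 8], [[0, -1, 0], [0, 0, 0], 8]]'

```text
time_s: 7.4
ee_pos: [0.5521, 0.0428, 0.0403]
eef_rot: [-3.139, -0.0, 1.553]
force: [-8.7, 3.4, 4.3]
grip_width: 0.0136
```

Call:
jog_arm --moves '[[[0, -1, 0], [0, 0, 0], 8], [[0, -1, 0], [0, 0, 0], 8]]'

```text
time_s: 7.57
ee_pos: [0.5521, 0.042, 0.0403]
eef_rot: [-3.139, -0.0, 1.553]
force: [-8.3, 5.1, 4.8]
grip_width: 0.0138
```

```bash
python3 chk.py
```

```text
basefront 0.9995 [ 0.01 -0.  ]
col 0.9996 [ 0.06 -0.03]
nearcorner 0.9997 [-0.02  0.03]
disp 0.9997 [-0.01  0.02]
```

Call:
jog_arm --moves '[[[0, -1, 0], [0, 0, 0], 8], [[0, -2, 0], [0, 0, 0], 8], [[0, -2, 0], [0, 0, 0], 8]]'

```text
time_s: 7.87
ee_pos: [0.5521, 0.0417, 0.0403]
eef_rot: [-3.139, -0.003, 1.553]
force: [-7.4, 19.2, 3.4]
grip_width: 0.013
```

Call:
jog_arm --moves '[[[0, 2, 0], [0, 0, 0], 34], [[0, 2, 0], [0, 0, 0], 34], [[0, 2, 0], [0, 0, 0], 34], [[0, 2, 0], [0, 0, 0], 34], [[0, 2, 10], [0, 0, 0], 34]]'

```text
time_s: 8.28
ee_pos: [0.5524, 0.0416, 0.0493]
eef_rot: [-3.139, 0.0, 1.553]
force: [-0.3, 1.4, -0.4]
grip_width: 0.0338
```

Call:
jog_arm --moves '[[[0, 0, 20], [0, 0, 0], 34], [[0, 0, 50], [0, 0, 0], 50], [[0, -10, 85], [0, 0, 0.4], 50], [[0, -40, 110], [0, 0, 1], 50], [[0, -75, 120], [0, 0, 2], 50]]'

```text
time_s: 8.7
ee_pos: [0.5543, -0.0331, 0.1755]
eef_rot: [3.136, 0.002, 1.732]
force: [1.6, -0.8, 0.4]
grip_width: 0.0498
```

```bash
python3 - <<'E'
from h import *
c=cam("top");s=cam("side"); o=ctrl.get_obs(); print(np.round(o["ee_pos"],4),np.round(o["force"],1))
crop(s,130,120,220,180,3,"f_s"); crop(c,110,90,200,150,4,"f_t")
E
python3 chk.py
```

```text
[ 0.5541 -0.0368  0.1738] [ 0.6 -0.4  0.4]
basefront 0.9995 [-0.    0.01]
col 0.9996 [0.01 0.01]
nearcorner 0.9997 [-0.01  0.03]
disp 0.9997 [0.   0.01]
```

View pics/f_s.png

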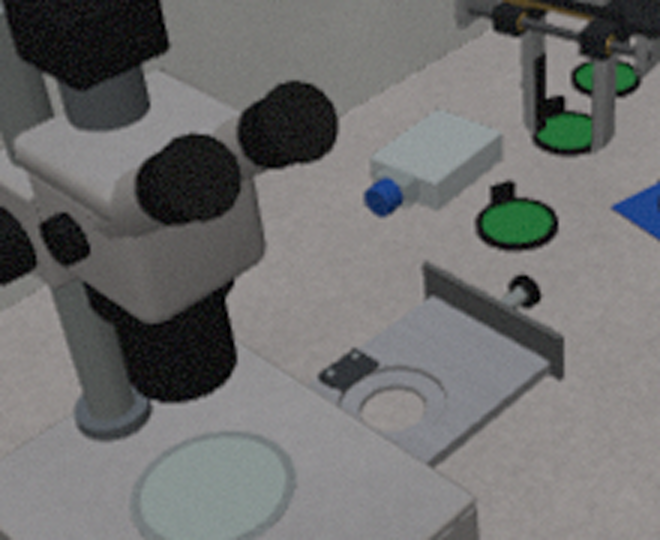

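View pics/f_t.png

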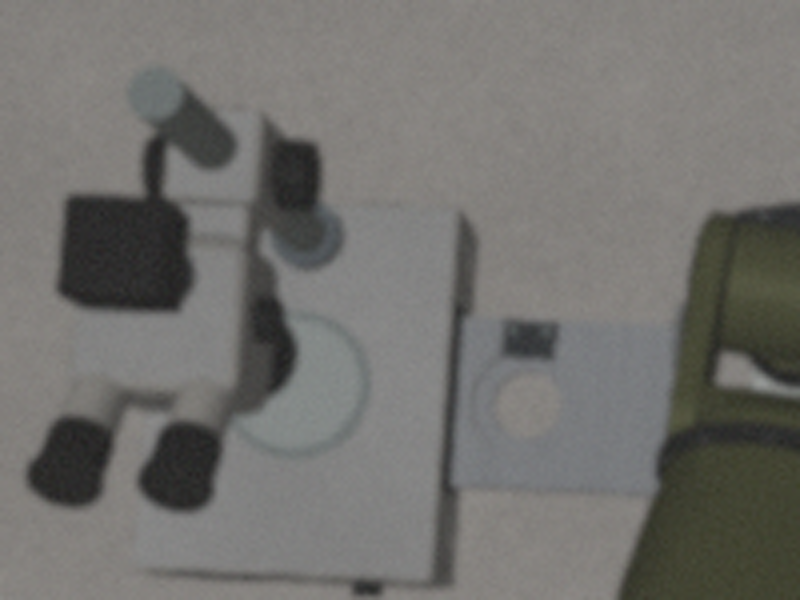

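The slide stays open by itself and the microscope has not moved. In the side crop the seat opening is at about (393,408), and in the top crop at about (527,407) with the lip at about (530,338). Now I'll locate the seat accurately.

```bash
cat > cell.py <<'E'
from h import *
import sys
x,y,a=map(float,sys.argv[1:4]); cs=[cam("top"),cam("side")]
th=np.linspace(0,2*np.pi,60); M=R.from_euler("z",a).as_matrix()
f=lambda P:np.atleast_2d(P)@M.T+[x,y,.042]
C=lambda r,z:f(np.c_[r*np.cos(th),r*np.sin(th),0*th+z])
lip=[(.0335,-.02,.0125),(.0335,.02,.0125),(.0535,.02,.0125),(.0535,-.02,.0125),(.0335,-.02,.0125),(.0335,-.02,.0095),(.0335,.02,.0095)]
ims=[]
for c,n in zip(cs,"ts"):
    u=proj(c,[x,y,.042])[0].astype(int)
    L=[(proj(c,C(.0415,.006)),(0,0,255)),(proj(c,C(.025,0)),(0,255,255)),(proj(c,f(lip)),(255,0,255)),(proj(c,f([(-.065,.04,.006),(-.065,-.11,.006)])),(0,255,0)),(proj(c,f([(.065,.04,.006),(.065,-.11,.006)])),(0,255,0))]
    crop(c,u[0]-30,u[1]-30,60,60,7,"t1",None); ims.append(cv2.imread("pics/t1.png")); crop(c,u[0]-30,u[1]-30,60,60,7,"t1",L); ims.append(cv2.imread("pics/t1.png"))
cv2.imwrite("pics/"+sys.argv[4]+".png",cv2.resize(np.vstack([np.hstack(ims[:2]),np.hstack(ims[2:])]),(600,600)))
E
python3 cell.py .5545 .176 -.022 cell1
```

```text
(no output)
```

View pics/cell1.png

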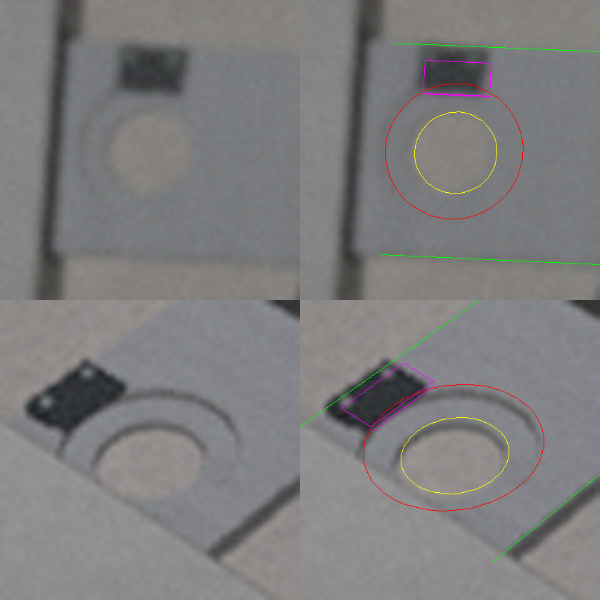

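```bash
cat > cfit.py <<'E'
from h import *
from scipy.optimize import least_squares
cs=[cam("top"),cam("side")]
x,y=.5545,.176
def unpix(c,d): 
    u=proj(c,[x,y,.042])[0].astype(int); return np.array(d)/5+u-30-.5
# opening darkness segmentation: bench seen through is warmer (r-b)
for c,n in zip(cs,"ts"):
    fr=cv2.GaussianBlur(c["frame"],(0,0),1).astype(float); w=fr[...,0]-fr[...,2]
    u=proj(c,[x,y,.042])[0].astype(int); sub=w[u[1]-30:u[1]+30,u[0]-30:u[0]+30]
    th,_=cv2.threshold(np.clip(sub+30,0,255).astype(np.uint8),0,255,cv2.THRESH_OTSU)
    m=(sub+30>th).astype(np.uint8); k,l,st,ce=cv2.connectedComponentsWithStats(m)
    for i in range(1,k):
        if st[i,4]>80: 
            g=ce[i]+u-30; print(n,st[i],g.round(2),"at z .042",onz(c,g,.042).round(4),"z .036",onz(c,g,.036).round(4))
obs=[(0,(.0335,.02,.0125),(120,93)),(0,(.0335,-.02,.0125),(186,94)),(1,(.0335,.02,.0125),(65,431)),(1,(.0335,-.02,.0125),(127,388))]
for k in ((0,),(1,),(0,1)):
    def res(p):
        M=R.from_euler("z",-.02).as_matrix()
        return np.concatenate([proj(cs[i],M@np.array(P)+[p[0],p[1],.042])[0]-unpix(cs[i],(d[0],d[1]-300*i)) for i,P,d in obs if i in k])
    f=least_squares(res,[x,y]); print(k,f.x.round(4),f.fun.round(2))
E
python3 cfit.py
```

```text
t [   0    0   60   60 1551] [234.28 189.49] at z .042 [[0.5587 0.2016 0.042 ]] z .036 [[0.5597 0.2027 0.036 ]]
t [ 21  21  18  18 241] [241.45 190.89] at z .042 [[0.5549 0.1797 0.042 ]] z .036 [[0.5558 0.1807 0.036 ]]
s [   0    0   60   60 1942] [253.42 260.33] at z .042 [[0.5559 0.201  0.042 ]] z .036 [[0.5605 0.1971 0.036 ]]
(0,) [0.5551 0.1779] [-0.02 -0.17  0.02  0.17]
(1,) [0.5541 0.1803] [-0.06  0.27  0.06 -0.28]
(0, 1) [0.5548 0.1791] [-0.42 -0.08 -0.39  0.25  0.08 -0.14  0.19 -0.67]
```

The seat centre is at about (0.555, 0.179) with yaw about −1.2°. Next is the filter tab, at about (0.511, −0.2435).

Call:
jog_arm --moves '[[[-9, -40, 0], [0, 0, 0.5], 50], [[-18, -80, -5], [0, 0, 1], 50], [[-27, -120, -20], [0, 0, 1.5], 44], [[-36, -160, -40], [0, 0, 1.95], 44], [[-43, -195, -60], [0, 0, 1.95], 44]]'

```text
time_s: 9.47
ee_pos: [0.5108, -0.2244, 0.1125]
eef_rot: [3.141, 0.0, 1.901]
force: [1.2, 0.1, -0.2]
grip_width: 0.0437
```

Call:
jog_arm --moves '[[[0, -11, -10], [0, 0, 0], 44], [[0, -11, -20], [0, 0, 0], 44], [[0, -11, -30], [0, 0, 0], 44], [[0, -11, -40], [0, 0, 0], 44], [[0, -11, -40], [0, 0, 0], 44]]'

```text
time_s: 9.88
ee_pos: [0.5109, -0.2325, 0.071]
eef_rot: [-3.14, -0.002, 1.899]
force: [-0.2, -0.0, -1.0]
grip_width: 0.0442
```

```bash
cat > grip.py <<'E'
from h import *
import sys
c=cam("top");s=cam("side"); o=ctrl.get_obs(); p=np.array(o["ee_pos"]); print(p.round(4),np.round(o["eef_rot"],3),np.round(o["force"],1),round(float(o["grip_width"]),4))
Rm=R.from_euler("xyz",o["eef_rot"]).as_matrix(); w=float(o["grip_width"])/2
t=lambda x,y,z: p+Rm@np.array([x,y,z])
L=[]
for sg in (1,-1):
    L+=[(proj(s,[t(-.008,sg*w,0),t(.008,sg*w,0),t(.008,sg*(w+.0125),0),t(-.008,sg*(w+.0125),0),t(-.008,sg*w,0),t(-.008,sg*w,-.02)]),(0,0,255))]
crop(s,int(sys.argv[1]),int(sys.argv[2]),100,80,7,sys.argv[3],L)
E
python3 grip.py 320 140 g1
```

```text
[ 0.5116 -0.2333  0.0731] [-3.142 -0.     1.899] [ 0.1  0.1 -0.1] 0.0439
```

View pics/g1.png

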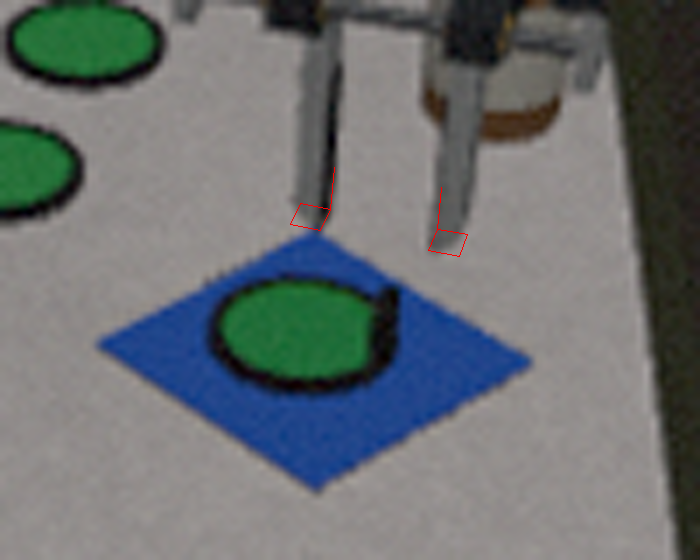

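Call:
jog_arm --moves '[[[0, -10, -5], [0, 0, 0], 44], [[0, -10, -15], [0, 0, 0], 44], [[0, -10, -25], [0, 0, 0], 44], [[0, -10, -33], [0, 0, 0], 36], [[0, -10, -33], [0, 0, 0], 36]]' --squeeze 30

```text
time_s: 10.4
ee_pos: [0.5101, -0.244, 0.0377]
eef_rot: [-3.139, -0.002, 1.898]
force: [0.5, 0.5, 0.1]
grip_width: 0.0367
```

```bash
python3 grip.py 320 140 g2; python3 - <<'E'
from h import *
c=cam("top"); crop(c,335,160,90,80,7,"g2t")
E
```

```text
[ 0.5109 -0.2443  0.0395] [-3.141e+00 -1.000e-03  1.898e+00] [0.1 0.7 0.5] 0.0361
```

View pics/g2.png

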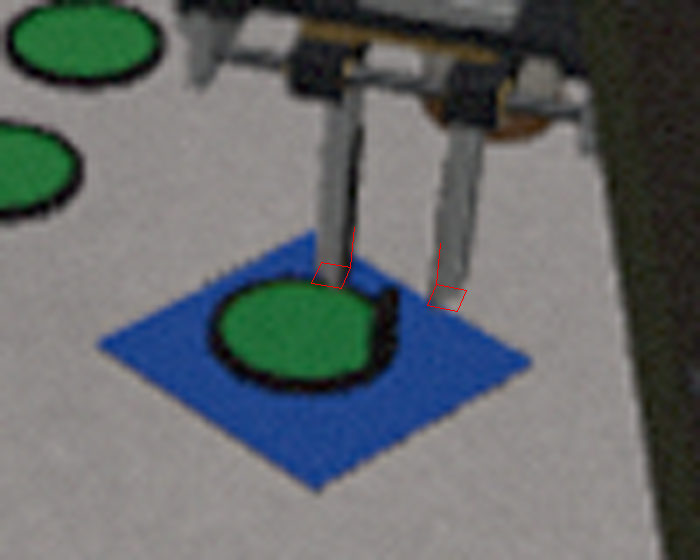

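The tab at crop (383,310) is between the two fingers. I'll descend to 3 mm above the disc and close.

Call:
jog_arm --moves '[[[0, 1, -9], [0, 0, 0], 36], [[0, 1, -18], [0, 0, 0], 36], [[0, 1, -26], [0, 0, 0], 36], [[0, 1, -26], [0, 0, 0], 10], [[0, 1, -26], [0, 0, 0], 4]]' --squeeze 8

```text
time_s: 10.97
ee_pos: [0.5108, -0.2433, 0.0132]
eef_rot: [-3.141, -0.001, 1.898]
force: [0.4, 0.7, -0.3]
grip_width: 0.0259
```

Call:
jog_arm --moves '[[[0, 0, 0], [0, 0, 0], 2], [[0, 0, 0], [0, 0, 0], 2], [[0, 0, 0], [0, 0, 0], 2], [[0, 0, 0], [0, 0, 0], 2], [[0, 0, 0], [0, 0, 0], 2]]'

```text
time_s: 11.38
ee_pos: [0.5113, -0.2436, 0.0143]
eef_rot: [3.141, 0.0, 1.898]
force: [-0.9, 0.2, 2.1]
grip_width: 0.0082
```

Call:
jog_arm --moves '[[[0, 0, 0], [0, 0, 0], 2], [[0, 0, 0], [0, 0, 0], 2], [[0, 0, 0], [0, 0, 0], 2], [[0, 0, 5], [0, 0, 0], 2], [[0, 0, 15], [0, 0, 0], 2]]' --squeeze 35

```text
time_s: 11.8
ee_pos: [0.5103, -0.2431, 0.0282]
eef_rot: [-3.14, -0.002, 1.898]
force: [-1.4, 0.1, -1.0]
grip_width: 0.0074
```

Call:
jog_arm --moves '[[[0, 0, 25], [0, 0, 0], 2], [[0, 0, 45], [0, 0, 0], 2], [[0, 0, 65], [0, 0, 0], 2], [[0, 0, 85], [0, 0, 0], 2], [[0, 0, 95], [0, 0, 0], 2]]'

```text
time_s: 12.22
ee_pos: [0.5117, -0.2438, 0.127]
eef_rot: [3.14, 0.002, 1.898]
force: [0.3, -0.1, -1.1]
grip_width: 0.0077
```

```bash
python3 grip.py 310 130 g3; python3 - <<'E'
from h import *
c=cam("top"); crop(c,335,160,90,80,7,"g3t")
E
```

```text
[ 0.5117 -0.2438  0.1258] [3.140e+00 2.000e-03 1.898e+00] [-0.3 -0.3 -1.5] 0.0078
```

View pics/g3.png

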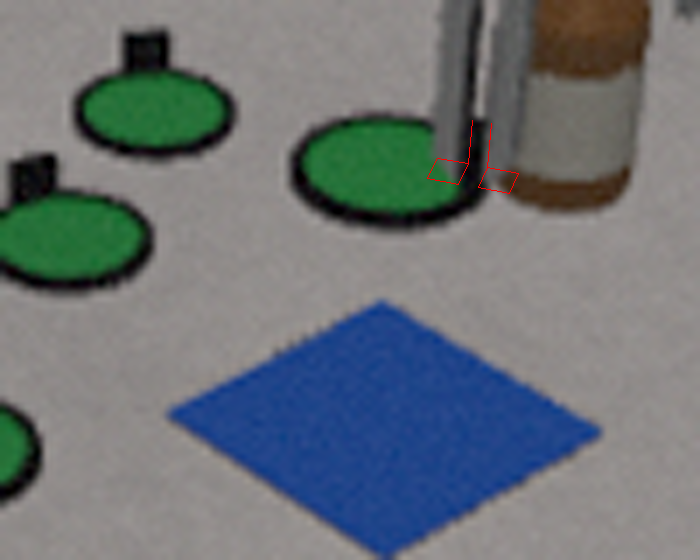

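View pics/g3t.png

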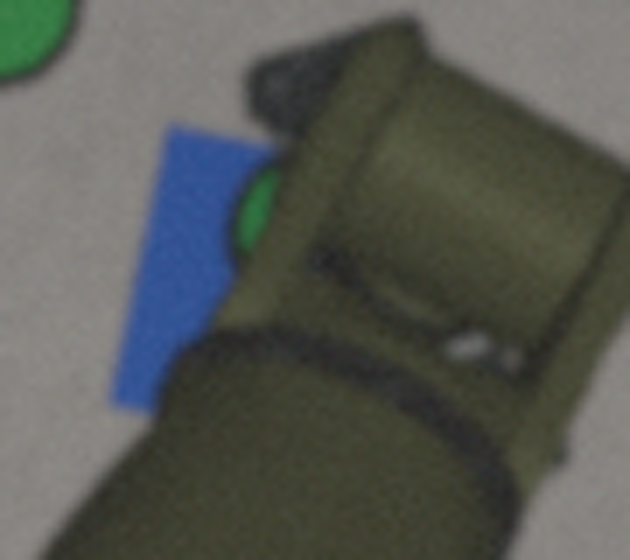

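Call:
jog_arm --moves '[[[0, 34, 4], [0, 0, -0.6], 2], [[0, 70, 8], [0, 0, -1.2], 2], [[-2, 106, 12], [0, 0, -1.8], 2], [[-4, 142, 14], [0, 0, -2.4], 2], [[-6, 178, 14], [0, 0, -3], 2]]'

```text
time_s: 12.78
ee_pos: [0.5043, -0.0638, 0.1369]
eef_rot: [-3.14, -0.0, 1.633]
force: [1.5, 0.1, 0.1]
grip_width: 0.0078
```

Call:
jog_arm --moves '[[[0, 36, 0], [0, 0, -0.5], 2], [[-2, 72, 0], [0, 0, -1], 2], [[-3, 108, 0], [0, 0, -1], 2], [[-4, 144, 0], [0, 0, -1], 2], [[-5, 175, 0], [0, 0, -1], 2]]'

```text
time_s: 13.2
ee_pos: [0.499, 0.1116, 0.1365]
eef_rot: [-3.139, 0.0, 1.549]
force: [0.6, -0.1, -1.2]
grip_width: 0.0076
```

Call:
jog_arm --moves '[[[0, 30, 0], [0, 0, 0], 2], [[0, 60, -10], [0, 0, 0], 2], [[0, 70, -15], [0, 0, 0], 2], [[0, 70, -15], [0, 0, 0], 2]]'

```text
time_s: 13.53
ee_pos: [0.4988, 0.181, 0.1204]
eef_rot: [-3.138, 0.001, 1.551]
force: [0.2, 0.2, -2.3]
grip_width: 0.0075
```

```bash
python3 - <<'E'
from h import *
s=cam("side"); o=ctrl.get_obs(); print(np.round(o["ee_pos"],4),np.round(o["eef_rot"],3),np.round(o["force"],1))
crop(s,200,170,130,110,6,"p1")
E
```

```text
[0.4992 0.1797 0.1212] [-3.139e+00  1.000e-03  1.550e+00] [-0.1 -0.8 -1. ]
```

View pics/p1.png

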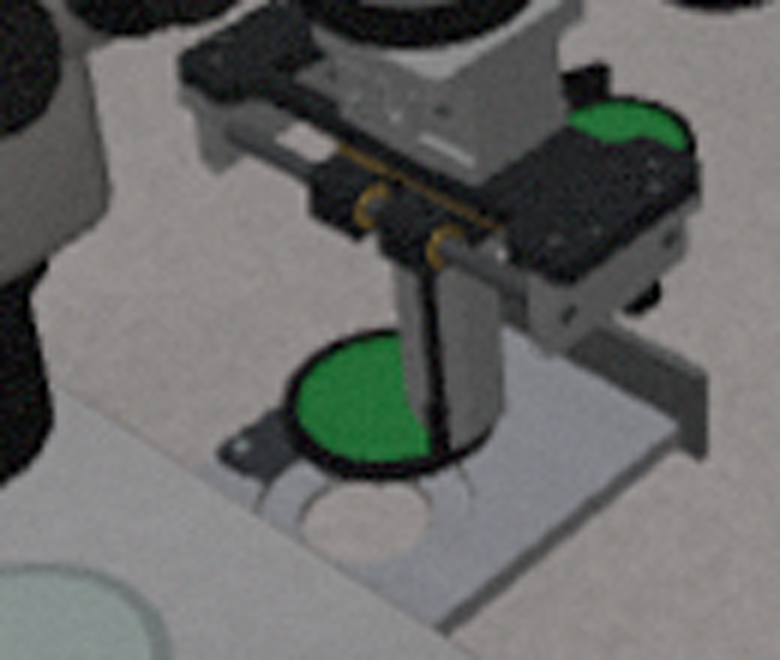

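```bash
cat > ov.py <<'E'
from h import *
import sys
# overlay held filter predicted from tool pose; args x0 y0 scale name [k=TCP height above disc top] [e=offset along filter y]
th=np.linspace(0,2*np.pi,80)
def filt(o,k=.0043,e=0.):
    p=np.array(o["ee_pos"]); M=R.from_euler("xyz",o["eef_rot"]).as_matrix()
    # tool: y = filter x dir, z = down ; filter y = tool x * sign
    fx=M[:,1]; fz=-M[:,2]; fy=np.cross(fz,fx)
    if fx[0]<0: fx,fy=-fx,-fy
    F=np.c_[fx,fy,fz]; ctr=p+.034*fx+e*fy-(k+.003)*fz
    return ctr,F
def circ(ctr,F,r,h): return ctr+np.c_[r*np.cos(th),r*np.sin(th),0*th+h]@F.T
if __name__=="__main__":
    x0,y0,sc=map(int,sys.argv[1:4]); e=float(sys.argv[5]) if len(sys.argv)>5 else 0
    s=cam("side"); o=ctrl.get_obs(); ctr,F=filt(o,e=e); print("tcp",np.round(o["ee_pos"],4),"ctr",ctr.round(4),"F",F.round(3).tolist(),np.round(o["force"],1))
    L=[(proj(s,circ(ctr,F,.04,.003)),(255,255,0)),(proj(s,circ(ctr,F,.04,-.003)),(0,0,255))]
    c0=np.array([.555,.179,.042]); M=R.from_euler("z",-.02).as_matrix()
    L+=[(proj(s,circ(c0,M,.0415,.006)),(0,255,255)),(proj(s,circ(c0,M,.025,0)),(0,255,255))]
    lip=[(.0335,-.02,.0095),(.0335,-.02,.0125),(.0335,.02,.0125),(.0335,.02,.0095),(.0335,-.02,.0095)]
    L+=[(proj(s,np.array(lip)@M.T+c0),(255,0,255))]
    crop(s,x0,y0,90,75,sc,sys.argv[4],L)
E
python3 ov.py 215 205 8 p2
```

```text
tcp [0.4997 0.1789 0.122 ] ctr [0.5337 0.1781 0.1146] F [[1.0, 0.022, 0.002], [-0.022, 1.0, 0.001], [-0.002, -0.001, 1.0]] [-0.7  0.2 -1.6]
```

View pics/p2.png

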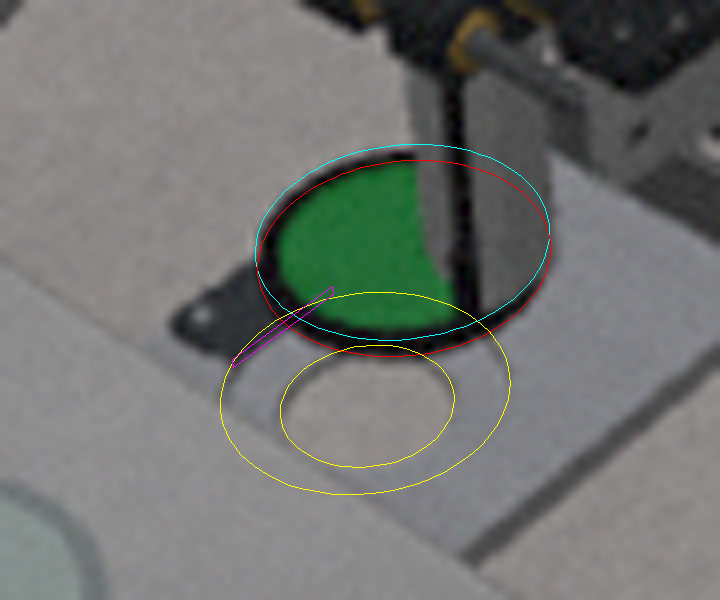

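```bash
cat > edge.py <<'E'
from h import *
from ov import filt
from scipy.ndimage import map_coordinates, gaussian_filter
from scipy.optimize import minimize
s=cam("side"); c=cam("top"); o=ctrl.get_obs()
def full(name,x0,y0,sc,w,h):
    im=cv2.imread("pics/"+name+".png").astype(float).mean(2); im=cv2.resize(im,(w,h),interpolation=cv2.INTER_AREA) if sc!=3 else im[1::3,1::3]
    F=np.zeros((400,640)); F[y0:y0+h,x0:x0+w]=im; return F
Is=full("f_s",130,120,3,220,180); It=full("f_t",110,90,4,200,150)
th=np.radians(np.arange(0,360,3))
def signed(I,uv_in,uv_out,d=.8):
    # intensity just outside minus just inside
    n=uv_out-uv_in; n/=np.linalg.norm(n,axis=1,keepdims=True)
    f=lambda q:map_coordinates(I,[q[:,1],q[:,0]],order=1)
    return f(uv_in+n*d)-f(uv_in-n*d)
M=R.from_euler("z",-.021).as_matrix()
def ring(cam_,x,y,z0,r,z,t=th,F=M):
    g=lambda rr:proj(cam_,np.array([x,y,z0])+np.c_[rr*np.cos(t),rr*np.sin(t),0*t+z]@F.T)
    return g(r),g(r+.001)
def fit(cost,x0):
    best=None
    xs=np.arange(-.005,.0051,.001)
    g=min(((cost((x0[0]+a,x0[1]+b)),x0[0]+a,x0[1]+b) for a in xs for b in xs))
    r=minimize(cost,g[1:],method="Nelder-Mead",options=dict(initial_simplex=[g[1:],(g[1]+.0005,g[2]),(g[1],g[2]+.0005)],xatol=5e-5)); return r.x.round(4),round(r.fun,2)
# direction from camera (far side): far points are those with radial dir away from camera
def far(cam_,t,F=M):
    d=np.array([.555,.179])-cam_["eye"][:2]; a=np.arctan2(d[1],d[0]); return t[np.cos(t-a)>.3], t[np.cos(t-a)<-.2]
Is=gaussian_filter(Is,.6); It=gaussian_filter(It,.6)
fs,ns=far(s,th)
inlip=lambda t:t[(np.cos(t)<.75)]
# seat in side: far arc: outside bright, inside dark(wall) -> + ; opening far arc: outside bright floor, inside dark wall -> +
cs=lambda p:-np.mean(signed(Is,*ring(s,p[0],p[1],.042,.0415,.006,inlip(fs))))-np.mean(signed(Is,*ring(s,p[0],p[1],.042,.025,0,fs)))
print("seat side",fit(cs,(.555,.178)), "seat only",fit(lambda p:-np.mean(signed(Is,*ring(s,p[0],p[1],.042,.0415,.006,inlip(fs)))),(.555,.178)))
# lip inner top edge in both views (outside (toward +x) dark, inside bright)
def lipc(cam_,I):
    yy=np.linspace(-.017,.017,15)
    e=lambda p,dx,z=.0125:proj(cam_,np.array([p[0],p[1],.042])+np.c_[0*yy+.0335+dx,yy,0*yy+z]@M.T)
    xx=np.linspace(.0355,.048,8)
    k=lambda p,sg,d:proj(cam_,np.array([p[0],p[1],.042])+np.c_[xx,0*xx+sg*(.02+d),0*xx+.0125]@M.T)
    def cost(p):
        r=np.mean(signed(I,e(p,0),e(p,.001)))   # dark outside => negative
        for sg in (1,-1): r-=np.mean(signed(I,k(p,sg,0),k(p,sg,.001)))
        return r
    return cost
print("lip side",fit(lipc(s,Is),(.555,.178)),"lip top",fit(lipc(c,It),(.555,.178)))
co=lambda p:-np.mean(np.abs(signed(It,*ring(c,p[0],p[1],.042,.025,0))))
print("opening top",fit(co,(.555,.178)))
# disc in side now
ctr,F=filt(o); I=gaussian_filter(s["frame"].astype(float).mean(2),.6)
t=np.radians(np.arange(80,290,3))
def cd(p):
    up=proj(s,np.array([p[0],p[1],ctr[2]])+np.c_[.04*np.cos(t),.04*np.sin(t),0*t+.003]@F.T); 
    return 0
d=np.array([ctr[0],ctr[1]])-s["eye"][:2]; a=np.arctan2(d[1],d[0])
print("far az",np.degrees(a))
tf=np.radians(np.arange(np.degrees(a)+25,np.degrees(a)+100,3)); tn=np.radians(np.arange(np.degrees(a)+110,np.degrees(a)+230,3))
def rr(p,t,z): 
    g=lambda q:proj(s,np.array([p[0],p[1],ctr[2]])+np.c_[q*np.cos(t),q*np.sin(t),0*t+z]@F.T); return g(.04),g(.041)
cd=lambda p:-np.mean(signed(I,*rr(p,tf,.003)))-np.mean(signed(I,*rr(p,tn,-.003)))
print("disc pred",ctr.round(4),"disc side",fit(cd,ctr[:2]))
E
python3 edge.py
```

```text
seat side (array([0.5553, 0.1786]), np.float64(-38.7)) seat only (array([0.5537, 0.1786]), np.float64(-21.1))
lip side (array([0.5521, 0.1806]), np.float64(-136.04)) lip top (array([0.556 , 0.1799]), np.float64(-82.78))
opening top (array([0.5543, 0.1779]), np.float64(-5.2))
far az -42.3099389087426
disc pred [0.5342 0.1775 0.1155] disc side (array([0.5323, 0.1775]), np.float64(-127.85))
```

Seat estimates cluster at (0.555, 0.179), and the disc's y matches the prediction from the tool pose. I'll tilt 12° with the +x edge down and come down in front of the lip.

Call:
jog_arm --moves '[[[0, 1, 0], [0.02, 0.8, 0], 2], [[0, 1, 0], [0.04, 1.6, 0], 2], [[2, 1, -8], [0.05, 2.4, 0], 2], [[5, 1, -20], [0.05, 2.4, 0], 2], [[8, 1, -28], [0.05, 2.4, 0], 2]]'

```text
time_s: 14.15
ee_pos: [0.5085, 0.1794, 0.0932]
eef_rot: [-2.933, 0.001, 1.547]
force: [0.1, 1.2, -1.8]
grip_width: 0.0076
```

```bash
python3 ov.py 215 205 8 p3
```

```text
tcp [0.5079 0.1794 0.092 ] ctr [0.5397 0.1787 0.0778] F [[0.978, 0.023, 0.209], [-0.023, 1.0, -0.004], [-0.209, -0.001, 0.978]] [-0.5 -0.5 -2.4]
```

View pics/p3.png

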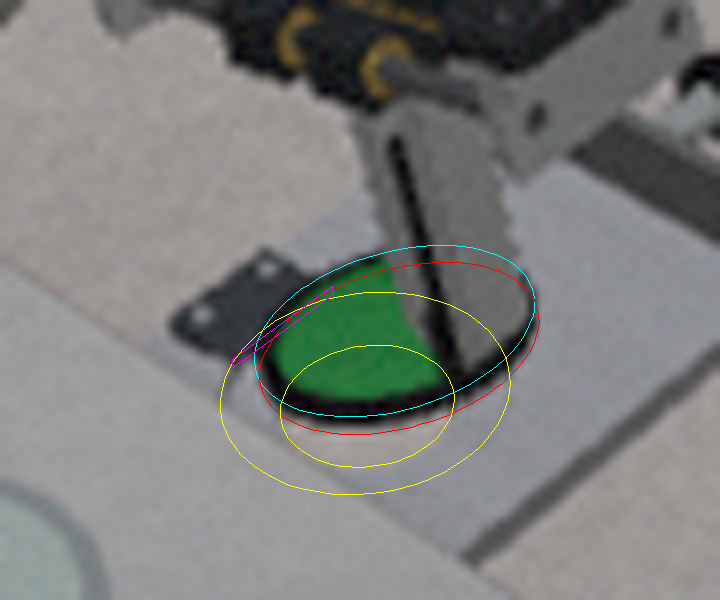

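Call:
jog_arm --moves '[[[0, 0, -6], [0, 0, 0], 2], [[0, 0, -12], [0, 0, 0], 2], [[0, 0, -17], [0, 0, 0], 2], [[0, 0, -20], [0, 0, 0], 2], [[0, 0, -20], [0, 0, 0], 2]]'

```text
time_s: 14.62
ee_pos: [0.5078, 0.1805, 0.0745]
eef_rot: [-2.932, 0.0, 1.549]
force: [-0.1, 0.8, 0.0]
grip_width: 0.0073
```

```bash
python3 ov.py 215 205 8 p4
```

```text
tcp [0.508  0.1806 0.0749] ctr [0.5397 0.1799 0.0607] F [[0.978, 0.022, 0.208], [-0.022, 1.0, -0.004], [-0.208, -0.0, 0.978]] [ 0.2  0.1 -1.3]
```

View pics/p4.png

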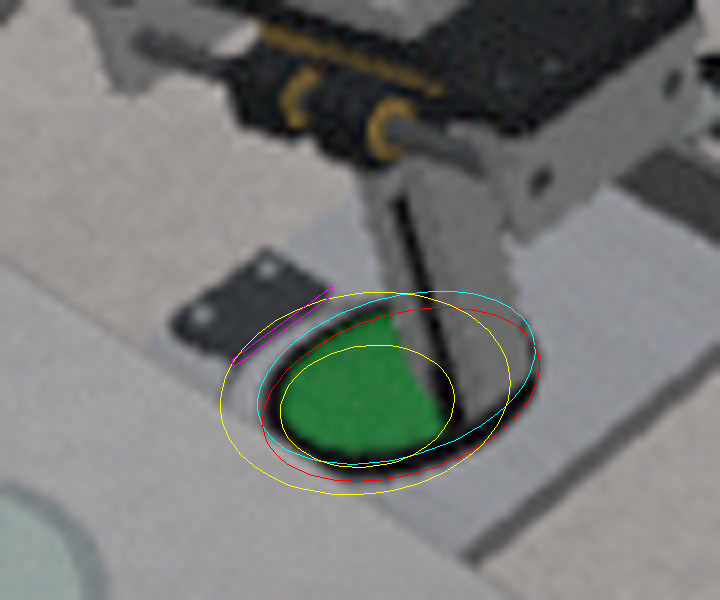

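Call:
jog_arm --moves '[[[0, -1, -2], [0, 0, 0], 2], [[0, -1, -4], [0, 0, 0], 2], [[0, -1, -5], [0, 0, 0], 2], [[0, -1, -5], [0, 0, 0], 2]]'

```text
time_s: 15.0
ee_pos: [0.508, 0.1795, 0.0697]
eef_rot: [-2.932, 0.0, 1.549]
force: [0.5, -0.2, -1.2]
grip_width: 0.008
```

Call:
jog_arm --moves '[[[2, 0, 0], [0, 0, 0], 2], [[4, 0, 0], [0, 0, 0], 2], [[6, 0, 0], [0, 0, 0], 2], [[8, 0, 0], [0, 0, 0], 2], [[8, 0, 0], [0, 0, 0], 2]]'

```text
time_s: 15.42
ee_pos: [0.5165, 0.1795, 0.0699]
eef_rot: [-2.932, 0.0, 1.549]
force: [0.7, -0.1, -1.9]
grip_width: 0.0079
```

Call:
jog_arm --moves '[[[1, 0, 0], [0, 0, 0], 2], [[2, 0, 0], [0, 0, 0], 2], [[3, 0, 0], [0, 0, 0], 2], [[4, 0, 0], [0, 0, 0], 2], [[4, 0, 0], [0, 0, 0], 2]]'

```text
time_s: 15.83
ee_pos: [0.5203, 0.1795, 0.0699]
eef_rot: [-2.932, 0.0, 1.549]
force: [-0.0, -0.5, -1.6]
grip_width: 0.0076
```

Call:
jog_arm --moves '[[[1, 0, 0], [0, 0, 0], 2], [[2, 0, 0], [0, 0, 0], 2], [[3, 0, 0], [0, 0, 0], 2], [[3, 0, 0], [0, 0, 0], 2]]'

```text
time_s: 16.17
ee_pos: [0.5232, 0.1795, 0.0699]
eef_rot: [-2.932, 0.0, 1.549]
force: [0.4, 0.1, -1.0]
grip_width: 0.0077
```

```bash
python3 ov.py 215 205 8 p5
```

```text
tcp [0.5232 0.1795 0.0699] ctr [0.5549 0.1788 0.0557] F [[0.978, 0.022, 0.208], [-0.022, 1.0, -0.004], [-0.208, -0.0, 0.978]] [-0.1 -0.9 -0.2]
```

View pics/p5.png

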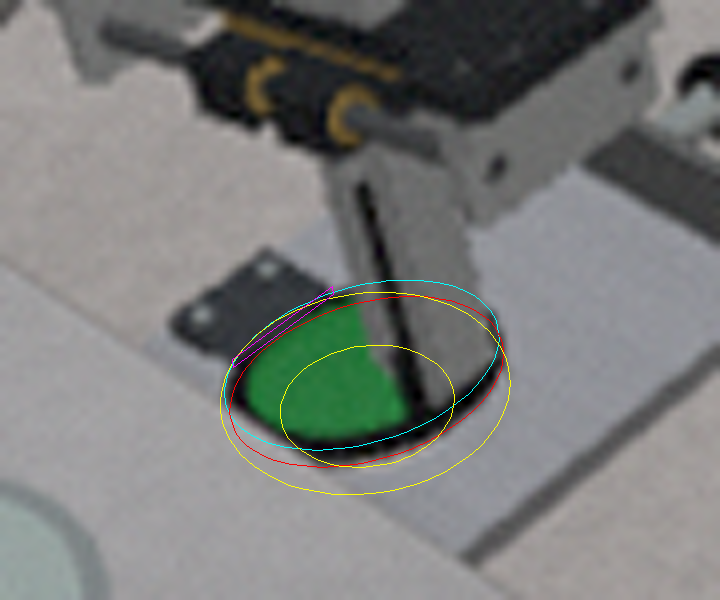

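The disc's +x edge has gone under the lip, along the edge line (235,360)–(330,290), without contact. I'll advance gently until it touches.

Call:
jog_arm --moves '[[[1, 0, 0], [0, 0, 0], 2], [[1, 0, 0], [0, 0, 0], 2], [[2, 0, 0], [0, 0, 0], 2], [[2, 0, 0], [0, 0, 0], 2]]'

```text
time_s: 16.55
ee_pos: [0.525, 0.1795, 0.0698]
eef_rot: [-2.932, 0.0, 1.549]
force: [-0.5, 0.1, -1.7]
grip_width: 0.0076
```

Call:
jog_arm --moves '[[[1, 0, 0], [0, 0, 0], 2], [[1, 0, 0], [0, 0, 0], 2]]'

```text
time_s: 16.72
ee_pos: [0.5259, 0.1795, 0.0697]
eef_rot: [-2.931, 0.0, 1.549]
force: [-1.4, 0.8, -2.3]
grip_width: 0.0079
```

Call:
jog_arm --moves '[[[1, 0, 0], [0, 0, 0], 2], [[1, 0, 0], [0, 0, 0], 2]]'

```text
time_s: 16.88
ee_pos: [0.5262, 0.1796, 0.0698]
eef_rot: [-2.929, 0.0, 1.549]
force: [-8.1, -0.6, 0.4]
grip_width: 0.0078
```

Call:
jog_arm --moves '[[[1, 0, 0], [0, 0, 0], 2], [[1, 0, 0], [0, 0, 0], 2]]'

```text
time_s: 17.05
ee_pos: [0.5264, 0.1797, 0.0698]
eef_rot: [-2.927, 0.001, 1.549]
force: [-13.7, 0.8, 4.5]
grip_width: 0.0077
```

Contact with the seat wall came at TCP x of about 0.526, which puts the seat centre near x = 0.555 and agrees with vision. I'll back off, then rotate flat about the +x edge.

Call:
jog_arm --moves '[[[-3, 0, 0], [0, 0, 0], 2], [[-3.5, 0, 0], [0, 0, 0], 2], [[-3.5, 0, 0], [0, 0, 0], 2]]'

```text
time_s: 17.3
ee_pos: [0.5247, 0.1795, 0.0699]
eef_rot: [-2.933, 0.0, 1.549]
force: [-1.1, 0.6, -3.1]
grip_width: 0.0076
```

Call:
jog_arm --moves '[[[-0.8, 0, -2.5], [0, -0.4, 0], 2], [[-1.6, 0, -5], [0, -0.8, 0], 2], [[-2.2, 0, -7.5], [0, -1.2, 0], 2], [[-2.8, 0, -10], [-0.02, -1.6, 0], 2], [[-2.8, 0, -10], [-0.02, -1.6, 0], 2]]'

```text
time_s: 17.72
ee_pos: [0.5215, 0.1796, 0.06]
eef_rot: [-3.074, -0.001, 1.549]
force: [-0.1, 0.4, -0.8]
grip_width: 0.0075
```

Call:
jog_arm --moves '[[[-0.3, 0, -2], [0, -0.3, 0], 2], [[-0.6, 0, -4], [0, -0.55, 0], 2], [[-0.7, 0, -5.5], [-0.02, -0.77, 0], 2], [[-0.7, 0, -5.5], [-0.02, -0.77, 0], 2]]'

```text
time_s: 18.05
ee_pos: [0.5211, 0.1795, 0.0546]
eef_rot: [-3.139, -0.001, 1.549]
force: [-1.1, -0.3, -1.5]
grip_width: 0.0077
```

```bash
python3 ov.py 215 205 8 p6
```

```text
tcp [0.5213 0.1796 0.0548] ctr [0.5553 0.1788 0.0473] F [[1.0, 0.022, 0.003], [-0.022, 1.0, -0.001], [-0.003, 0.001, 1.0]] [-0.1 -0.5  0.1]
```

View pics/p6.png

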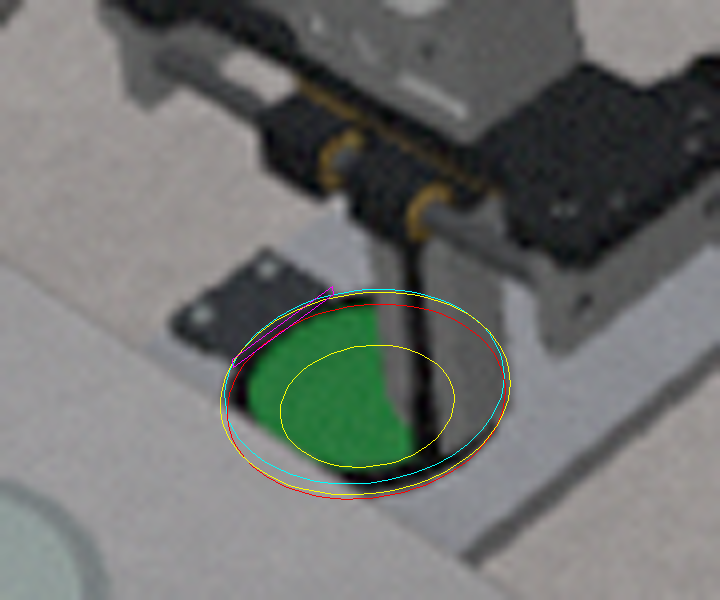

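Call:
jog_arm --moves '[[[0, 0, -0.8], [0, 0, 0], 2], [[0, 0, -1.6], [0, 0, 0], 2], [[0, 0, -1.6], [0, 0, 0], 2]]'

```text
time_s: 18.35
ee_pos: [0.5213, 0.1795, 0.0527]
eef_rot: [-3.138, -0.001, 1.549]
force: [-0.2, -0.5, -0.1]
grip_width: 0.0076
```

Call:
jog_arm --moves '[[[0, 0, -0.5], [0, 0, 0], 2], [[0, 0, -1], [0, 0, 0], 2], [[0, 0, -1], [0, 0, 0], 2]]'

```text
time_s: 18.6
ee_pos: [0.5212, 0.1795, 0.0522]
eef_rot: [-3.139, -0.001, 1.549]
force: [-3.1, -0.6, 4.9]
grip_width: 0.0077
```

The disc touched down at TCP z = 0.0522, and I had predicted 0.0523. Releasing now.

Call:
jog_arm --moves '[[[0, 0, 0.5], [0, 0, 0], 12], [[0, 0, 0.5], [0, 0, 0], 24], [[0, 0, 0.5], [0, 0, 0], 30], [[0, 0, 0.5], [0, 0, 0], 30], [[0, 0, 2], [0, 0, 0], 30]]'

```text
time_s: 19.02
ee_pos: [0.521, 0.1795, 0.0536]
eef_rot: [-3.139, -0.001, 1.549]
force: [0.5, 0.3, 0.5]
grip_width: 0.0292
```

Call:
jog_arm --moves '[[[0, 0, 6], [0, 0, 0], 30], [[0, 0, 18], [0, 0, 0], 30], [[0, 0, 36], [0, 0, 0], 30], [[0, 0, 60], [0, 0, 0], 30], [[0, 0, 80], [0, 0, 0], 30]]'

```text
time_s: 19.43
ee_pos: [0.5213, 0.1796, 0.1363]
eef_rot: [-3.14, -0.001, 1.549]
force: [-0.2, 0.4, 0.8]
grip_width: 0.03
```

Call:
jog_arm --moves '[[[0, -30, 10], [0, 0, 0], 20], [[0, -65, 20], [0, 0, 0], 10], [[0, -100, 20], [0, 0, 0], 0], [[0, -135, 20], [0, 0, 0], 0], [[0, -170, 20], [0, 0, 0], 0]]'

```text
time_s: 19.85
ee_pos: [0.521, 0.008, 0.1554]
eef_rot: [-3.141, -0.001, 1.549]
force: [0.9, -0.3, 0.4]
grip_width: 0.0014
```

```bash
python3 - <<'E'
from h import *
c=cam("top");s=cam("side"); o=ctrl.get_obs(); print(np.round(o["ee_pos"],4),np.round(o["eef_rot"],3),np.round(o["force"],1))
crop(s,205,195,100,80,7,"q_s"); crop(c,200,150,110,80,7,"q_t")
E
python3 chk.py
```

```text
[0.5212 0.0057 0.1552] [-3.14  -0.     1.545] [-0.9  0.7  0.2]
basefront 0.9995 [-0. -0.]
col 0.9996 [ 0.02 -0.  ]
nearcorner 0.9996 [-0.02  0.03]
disp 0.9997 [0.02 0.  ]
```

View pics/q_s.png

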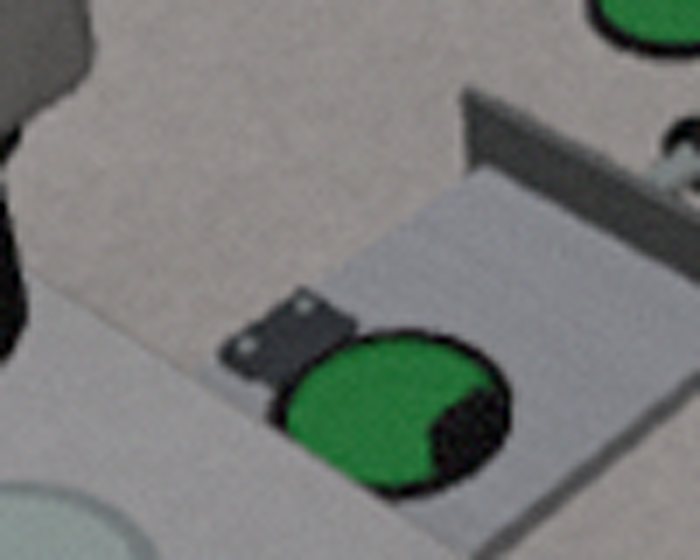

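View pics/q_t.png

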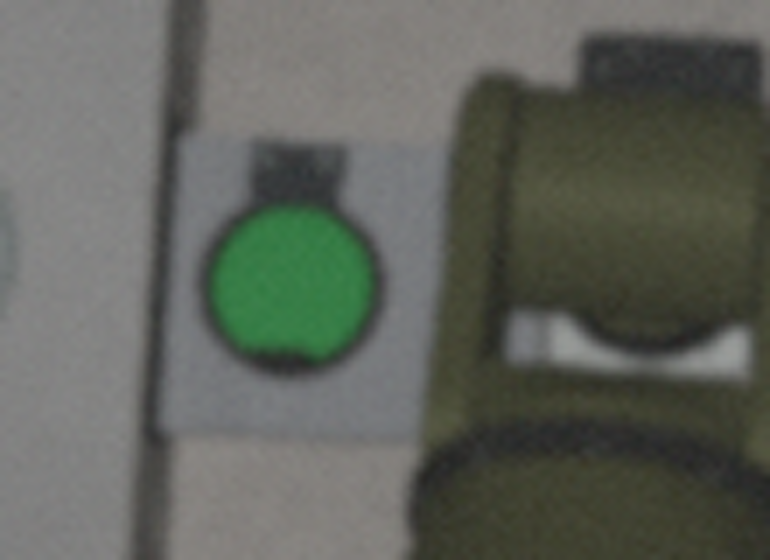

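```bash
python3 - <<'E'
from h import *
from filt import parts
s=cam("side"); c=cam("top"); ims=[]
for cm in (s,c):
    d,t,g=parts(.555,.179,-.021,.045)
    u=proj(cm,[.555,.179,.045])[0].astype(int)
    crop(cm,u[0]-22,u[1]-22,50,50,8,"t1",[(proj(cm,d[60:]),(255,255,0)),(proj(cm,t[[0,1,3,2,6,7,5,4]]),(255,0,255))]); ims.append(cv2.imread("pics/t1.png"))
cv2.imwrite("pics/q2.png",np.hstack(ims))
E
```

```text
(no output)
```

View pics/q2.png

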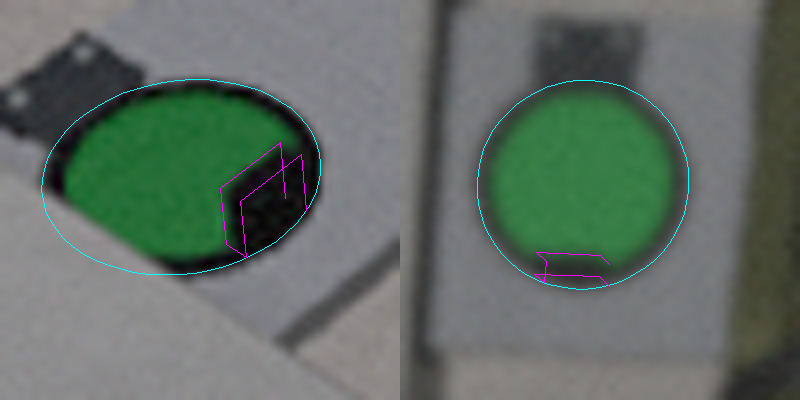

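The filter lies flush and flat in the seat: the overlay matches in both views, with the edge under the lip at (90,100) and the tab on the −x side. Next I'll re-grip the knob stem and take the slide home under control.

Call:
jog_arm --moves '[[[15, 18, 0], [0, 0, 0], 40], [[31, 36, -15], [0, 0, 0], 40], [[31, 36, -40], [0, 0, 0], 40], [[31, 36, -60], [0, 0, 0], 40], [[31, 36, -60], [0, 0, 0], 40]]' --squeeze 6

```text
time_s: 20.52
ee_pos: [0.5503, 0.0472, 0.0904]
eef_rot: [-3.133, -0.001, 1.551]
force: [-0.4, -0.4, -0.3]
grip_width: 0.03
```

```bash
python3 grip.py 240 150 k1
```

```text
[0.5521 0.0465 0.0943] [-3.138e+00 -1.000e-03  1.550e+00] [-0.1  0.1  0.5] 0.0378
```

View pics/k1.png

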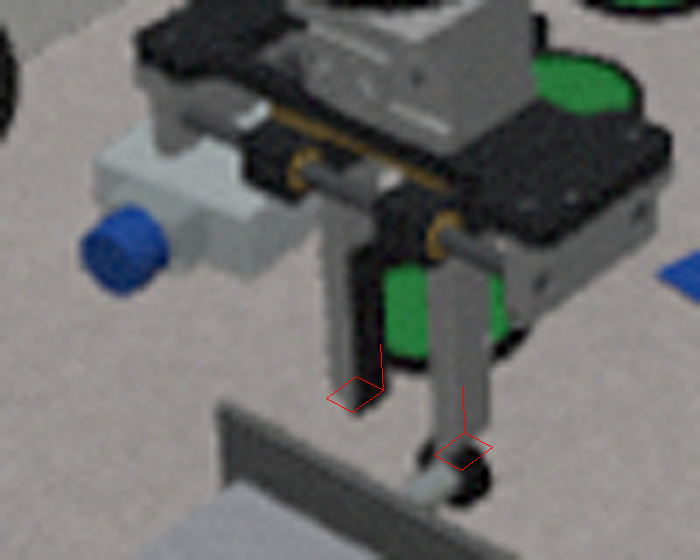

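Call:
jog_arm --moves '[[[0, -4, -8], [0, 0, 0], 40], [[0, -4, -20], [0, 0, 0], 40], [[0, -4, -33], [0, 0, 0], 40], [[0, -4, -45], [0, 0, 0], 40], [[0, -4, -53], [0, 0, 0], 40]]'

```text
time_s: 21.03
ee_pos: [0.5517, 0.0414, 0.0395]
eef_rot: [-3.138, -0.001, 1.548]
force: [0.1, -0.6, -0.9]
grip_width: 0.04
```

Call:
jog_arm --moves '[[[0, 0, 0], [0, 0, 0], 20], [[0, 0, 0], [0, 0, 0], 8], [[0, 0, 0], [0, 0, 0], 8], [[0, 0, 0], [0, 0, 0], 8], [[0, 0, 0], [0, 0, 0], 8]]'

```text
time_s: 21.45
ee_pos: [0.552, 0.0415, 0.0414]
eef_rot: [-3.139, -0.001, 1.549]
force: [-3.1, 0.2, 4.2]
grip_width: 0.0134
```

Call:
jog_arm --moves '[[[0, 0, 0], [0, 0, 0], 8], [[0, 0, 0], [0, 0, 0], 8]]' --squeeze 20

```text
time_s: 21.62
ee_pos: [0.5521, 0.0415, 0.0413]
eef_rot: [-3.139, -0.001, 1.549]
force: [-4.4, -0.8, 6.7]
grip_width: 0.0131
```

Gripped. Now I'll push gently past the catch.

Call:
jog_arm --moves '[[[0, 2, 0], [0, 0, 0], 8], [[0, 4, 0], [0, 0, 0], 8], [[0, 6, 0], [0, 0, 0], 8], [[0, 8, 0], [0, 0, 0], 8]]'

```text
time_s: 21.95
ee_pos: [0.5522, 0.0492, 0.0414]
eef_rot: [-3.139, -0.0, 1.549]
force: [-3.1, -3.0, 5.4]
grip_width: 0.0135
```

Call:
jog_arm --moves '[[[0, 4, 0], [0, 0, 0], 8], [[0, 8, 0], [0, 0, 0], 8], [[0, 12, 0], [0, 0, 0], 8], [[0, 17, 0], [0, 0, 0], 8], [[0, 22, 0], [0, 0, 0], 8]]'

```text
time_s: 22.37
ee_pos: [0.5527, 0.0721, 0.0414]
eef_rot: [-3.141, -0.001, 1.549]
force: [0.8, 2.6, 4.9]
grip_width: 0.0132
```

Call:
jog_arm --moves '[[[0, 10, 0], [0, 0, 0], 8], [[0, 20, 0], [0, 0, 0], 8], [[1, 30, 0], [0, 0, 0], 8], [[1, 40, 0], [0, 0, 0], 8], [[1, 50, 0], [0, 0, 0], 8]]'

```text
time_s: 22.78
ee_pos: [0.5537, 0.1227, 0.0414]
eef_rot: [-3.141, -0.001, 1.549]
force: [3.7, 0.8, 5.0]
grip_width: 0.0133
```

Call:
jog_arm --moves '[[[0, 10, 0], [0, 0, 0], 8], [[0, 20, 0], [0, 0, 0], 8], [[1, 30, 0], [0, 0, 0], 8], [[1, 40, 0], [0, 0, 0], 8], [[1, 50, 0], [0, 0, 0], 8]]'

```text
time_s: 23.2
ee_pos: [0.5548, 0.1726, 0.0414]
eef_rot: [-3.141, -0.001, 1.549]
force: [4.6, -0.4, 5.0]
grip_width: 0.0136
```

```bash
python3 - <<'E'
from h import *
s=cam("side"); o=ctrl.get_obs(); print(np.round(o["ee_pos"],4),np.round(o["force"],1))
crop(s,180,160,130,110,6,"r_s")
E
python3 chk.py
```

```text
[0.5549 0.1742 0.0414] [5.8 5.2 3.9]
basefront 0.9995 [-0.01 -0.01]
col 0.9996 [0.03 0.02]
nearcorner 0.9997 [-0.02  0.  ]
disp 0.9997 [-0.03  0.03]
```

View pics/r_s.png

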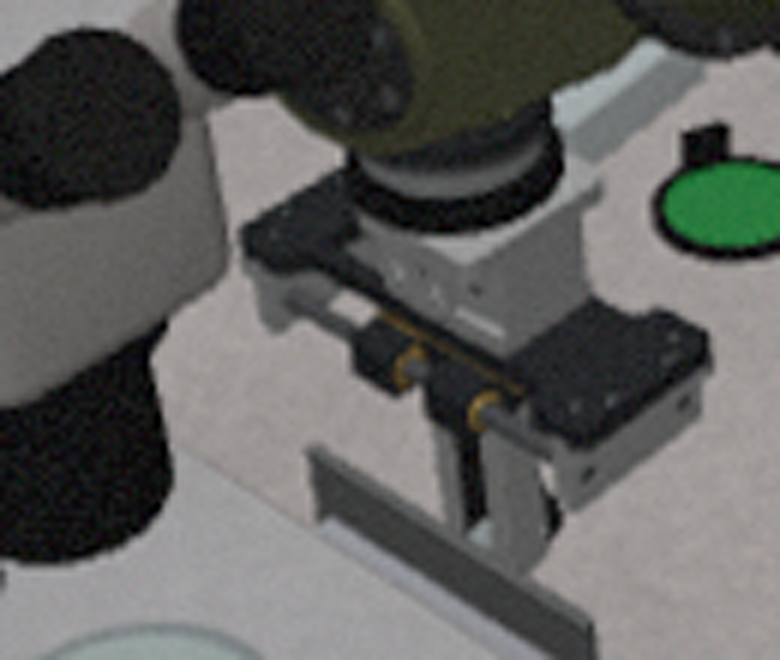

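Call:
jog_arm --moves '[[[1, 6, 0], [0, 0, 0], 8], [[1, 12, 0], [0, 0, 0], 8], [[1, 18, 0], [0, 0, 0], 8], [[1, 24, 0], [0, 0, 0], 8], [[1, 28, 0], [0, 0, 0], 8]]'

```text
time_s: 23.72
ee_pos: [0.5555, 0.2007, 0.0414]
eef_rot: [-3.14, -0.001, 1.549]
force: [2.2, 0.9, 6.8]
grip_width: 0.0136
```

Call:
jog_arm --moves '[[[0, 2, 0], [0, 0, 0], 8], [[0, 4, 0], [0, 0, 0], 8], [[0, 4, 0], [0, 0, 0], 8]]'

```text
time_s: 23.97
ee_pos: [0.5556, 0.2043, 0.0414]
eef_rot: [-3.14, -0.001, 1.549]
force: [2.1, -0.5, 7.5]
grip_width: 0.0134
```

Call:
jog_arm --moves '[[[0, 1, 0], [0, 0, 0], 8], [[0, 2, 0], [0, 0, 0], 8], [[0, 2, 0], [0, 0, 0], 8]]'

```text
time_s: 24.22
ee_pos: [0.5556, 0.2045, 0.0414]
eef_rot: [-3.14, 0.002, 1.549]
force: [0.0, -12.1, 10.8]
grip_width: 0.0135
```

Call:
jog_arm --moves '[[[0, 1, 0], [0, 0, 0], 8], [[0, 1, 0], [0, 0, 0], 8]]'

```text
time_s: 24.38
ee_pos: [0.5556, 0.2046, 0.0414]
eef_rot: [-3.139, 0.003, 1.549]
force: [0.4, -17.9, 11.4]
grip_width: 0.0135
```

Call:
jog_arm --moves '[[[0, 1, 0], [0, 0, 0], 8], [[0, 1, 0], [0, 0, 0], 8]]'

```text
time_s: 24.55
ee_pos: [0.5556, 0.2047, 0.0414]
eef_rot: [-3.139, 0.004, 1.548]
force: [-0.3, -24.1, 13.2]
grip_width: 0.0135
```

Call:
jog_arm --moves '[[[0, -4, 0], [0, 0, 0], 34], [[0, -4, 0], [0, 0, 0], 34], [[0, -4, 0], [0, 0, 0], 34], [[0, -4, 0], [0, 0, 0], 34], [[0, -4, 0], [0, 0, 0], 34]]'

```text
time_s: 24.97
ee_pos: [0.5549, 0.2039, 0.0406]
eef_rot: [-3.138, -0.001, 1.549]
force: [0.1, -0.3, 0.4]
grip_width: 0.0339
```

Call:
jog_arm --moves '[[[0, 0, 10], [0, 0, 0], 34], [[0, 0, 30], [0, 0, 0], 34], [[0, 0, 55], [0, 0, 0], 34], [[0, -20, 85], [0, 0, 0], 34], [[0, -50, 105], [0, 0, 0], 34]]'

```text
time_s: 25.38
ee_pos: [0.5554, 0.1548, 0.149]
eef_rot: [-3.141, -0.002, 1.552]
force: [0.2, 0.1, 0.2]
grip_width: 0.0342
```

Call:
jog_arm --moves '[[[0, -36, 0], [0, 0, 0], 34], [[0, -72, 0], [0, 0, 0], 34], [[0, -108, 0], [0, 0, 0], 20], [[0, -144, 0], [0, 0, 0], 10], [[0, -180, 0], [0, 0, 0], 0]]'

```text
time_s: 25.8
ee_pos: [0.5549, -0.028, 0.1468]
eef_rot: [-3.14, -0.001, 1.549]
force: [0.6, -0.1, 0.1]
grip_width: 0.0172
```

```bash
python3 - <<'E'
from h import *
c=cam("top");s=cam("side"); o=ctrl.get_obs(); print(np.round(o["ee_pos"],4),np.round(o["force"],1))
cv2.imwrite("pics/side1.png",s["frame"][:,:,::-1]); cv2.imwrite("pics/top1.png",c["frame"][:,:,::-1])
a=cv2.imread("pics/side0.png"); b=cv2.imread("pics/side1.png")
f=lambda i:cv2.resize(i[190:290,190:290],None,fx=4,fy=4,interpolation=cv2.INTER_CUBIC)
cv2.imwrite("pics/cmp.png",np.hstack([f(a),f(b)]))
a=cv2.imread("pics/top0.png"); b=cv2.imread("pics/top1.png")
f=lambda i:cv2.resize(i[140:240,180:260],None,fx=5,fy=5,interpolation=cv2.INTER_CUBIC)
cv2.imwrite("pics/cmpt.png",np.hstack([f(a),f(b)]))
for nm,(fa,fb,x0,y0,w,h) in dict(knob_side=("side0","side1",235,235,40,35),knob_top=("top0","top1",222,175,25,30)).items():
    g=lambda n:cv2.cvtColor(cv2.imread(f"pics/{n}.png")[y0:y0+h,x0:x0+w],cv2.COLOR_BGR2GRAY).astype(np.float32)
    cc,W=cv2.findTransformECC(g(fa),g(fb),np.eye(2,3,dtype=np.float32),cv2.MOTION_TRANSLATION,(3,200,1e-6)); print(nm,cc,W[:,2])
E
python3 chk.py
```

```text
[ 0.5551 -0.0305  0.1467] [ 0.4  1.7 -0.6]
knob_side 0.9996042395522812 [-0.01058305 -0.0099563 ]
knob_top 0.999660115195798 [0.00104761 0.03002477]
basefront 0.9995 [ 0.01 -0.  ]
col 0.9996 [0.03 0.01]
nearcorner 0.9997 [-0.01  0.02]
disp 0.9997 [-0.    0.02]
```

View pics/cmp.png

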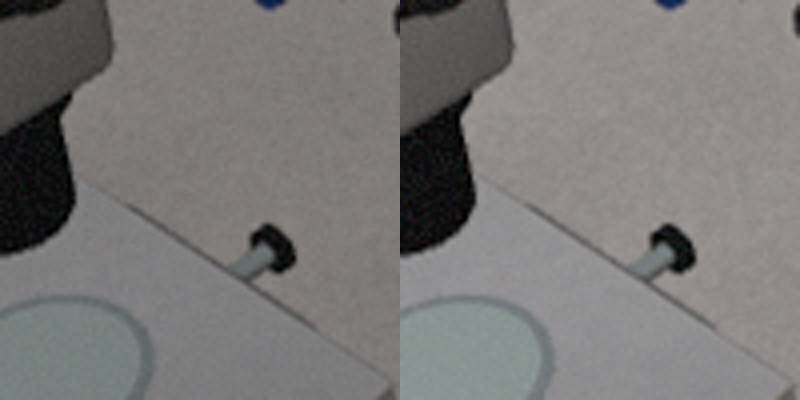

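View pics/cmpt.png

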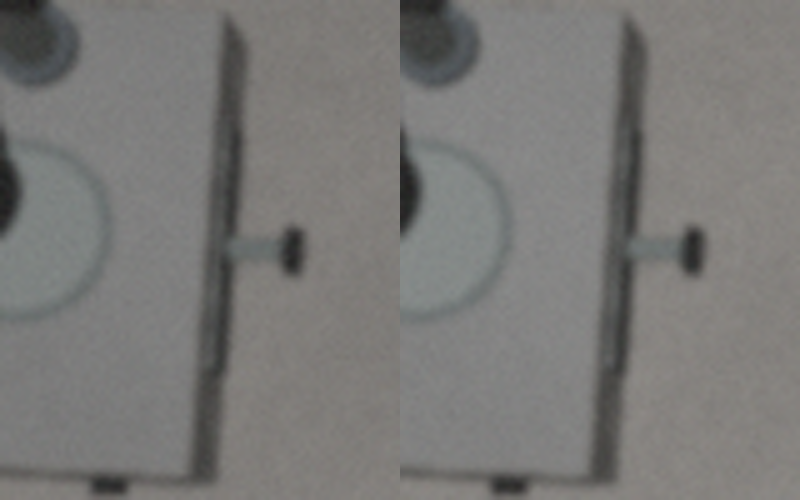

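In both comparisons the knob, at (270,248) in the side crop and (290,250) in the top crop, is exactly back at its starting position. After a final check of the bystanders I'll hand in.

```bash
python3 - <<'E'
from h import *
for nm,(v,x0,y0,w,h) in dict(flask=("side",245,150,60,45),flask_t=("top",300,100,65,40),bottle=("side",370,105,45,60),pad=("side",330,170,70,40),dishes_t=("top",370,255,50,45),bottle_t=("top",430,170,40,35)).items():
    g=lambda n:cv2.cvtColor(cv2.imread(f"pics/{v}{n}.png")[y0:y0+h,x0:x0+w],cv2.COLOR_BGR2GRAY).astype(np.float32)
    try: cc,W=cv2.findTransformECC(g(0),g(1),np.eye(2,3,dtype=np.float32),cv2.MOTION_TRANSLATION,(3,200,1e-6)); print(nm,round(cc,3),W[:,2].round(2))
    except Exception as e: print(nm,"fail")
E
```

```text
flask 1.0 [ 0.02 -0.02]
flask_t 0.999 [0.   0.03]
bottle 1.0 [ 0.01 -0.02]
pad 0.979 [-0.01  0.01]
dishes_t 0.997 [0.03 0.05]
bottle_t 1.0 [-0.01  0.01]
```

View pics/top1.png

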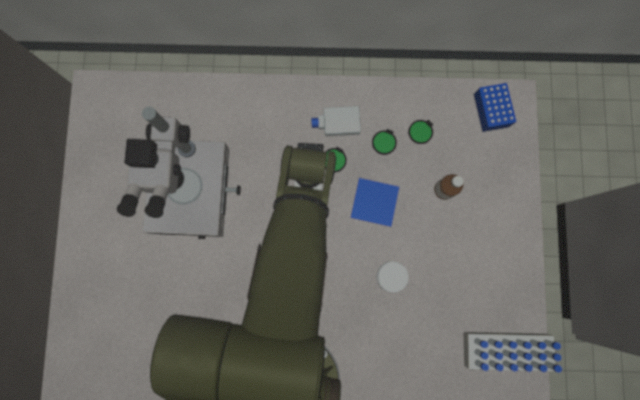

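The flask (340,121), bottle (452,185), dishes (393,277) and pad (375,203) are all where they started. The arm is clear of everything.

```bash
python3 -c "
from station import ctrl
print(ctrl.hand_in())"
```

```text
the job is handed in; nothing more can be done
None
```

The green filter is fitted, the slide is fully home, and I handed the job in at about 26 s of the 70 s allowed. No verdict was reported.

- **Slide out:** I pulled it to its stop, seeing up to 19 N there, and its catch held it open after I let go.
- **Filter:** I took the one on the blue pad, the nearest to the robot base. I slipped its edge under the lip at a 12° tilt until it touched the seat wall, backed off, laid it flat and let go. Before I closed the slide, it matched the expected flat pose in both camera views.
- **Slide home:** I gripped the knob again and took the slide home under control, pressing up to 24 N at the end stop. The knob then matched its starting image to within 0.03 px.
- **Left alone:** The microscope, flask, bottle and dishes showed no movement in the images (0.05 px or less).
- **Disagreements:** The two cameras differed by 1–4 mm on the seat position. I used about (0.555, 0.179); the wall contact confirmed x and the touchdown height came out as predicted, while y rested on the images. The filter cannot be seen inside the closed base, so its final pose rests on the look before closing and the unobstructed travel home.

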